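Clear the lid and hold the finds case unlocked

ROBOT

A 6-joint arm with a two-finger parallel gripper is mounted at the origin on the work surface. World frame = base frame: x ahead of the robot, y to its left, z up, the work surface at z = 0. Lengths are in m, angles in degrees, forces in N, time in s.
With the tool pointing down it reaches from about 0.3 to 0.75 m from the base axis. Payload 8.5 kg.
Tool frame: the origin (TCP) lies at the very end of the fingers, on their centre line; the grasp point (between the pads) lies grasp_offset behind it (grasp_offset is the distance from the TCP to the grasp point, in m); x points along the fingers, z is the direction in which the jaws open and shut, and the axes are right-handed (so a half turn about x gives the same grasp; the last joint's range is limited). The gripper opens to 85 mm and grips with 20 to 120 N. Pads are 22 mm wide; open, the fingers measure 114 mm over their backs; the gripper's body (76 mm by 85 mm) begins 54 mm behind the grasp point. The pads swing forward as they close: fully open they stand 13 mm farther back than shut.
Start: joints at [51.664, 21.807, 74.336, -0, 83.858, -12.336], TCP at [0.241, 0.494, 0.231] pointing down, gripper open.
Joint ranges: [-178.18, 178.18], [-50.72, 133.34], [12.68, 142.11], [-81.47, 261.47], [9.98, 163.14], [-165.26, 165.26]. Speed limits (degrees/s): [136.94, 136.94, 180, 180, 180, 180].

INTERFACE

Orientations are given as a 3x3 rotation matrix whose columns are the frame's x, y, z axes.
In Python, from rig import observe, get_image, close_job, recognise, grasp_offset gives the robot as it stands.
- The arm moves only by the tool drive_tool, never from a script. Its argument "targets" is a list that holds one entry, the list of rows, each a list of 7 numbers: the shift along the tool's x, y, z in units of 50 mm (1.0 is 50 mm), then the turn, a rotation vector about the tool's x, y, z in rad, then the opening, from -1 (shut) to 1 (fully open), so that 0 is half open. A call has 1 to 5 rows; each row shifts and turns the commanded pose from where the row before left it, along the tool's axes as they then stand; what a row does not reach is not made up. A row lasts 1/10 s, in which the tool goes at most 50 mm and 8.59 degrees, less where a joint would pass 70% of its speed; a pose out of reach is approached as far as the arm can. A call is refused whole if a number of a shift passes 1 or a number of a turn 0.15, either way. A call with a gripper value outside its range is refused whole. The fingers move at their own pace and stop on an object; "force" is the grip in N (left out, the last holds). Time passes only in rows, so rows that do not move let the fingers close. It gives the time, the measured TCP pose, the force and the opening at its end, in the units of the state.
- observe(): the state, without advancing time (a new reading comes with each control period).
- get_image(name): name is "scene" or "side" or "wrist"; returns a dict with "image" (420x560x3 uint8, red, green, blue), "fx", "fy", "cx", "cy" (pixels), "rvec" (rotation vector, rad) and "tvec" (3), from world to camera coordinates, as OpenCV has them. Camera axes: x right, y down, z forward; pixel columns grow to the right and rows downward; lengths in m; the calibration is good to about 2 mm. A picture is of the moment at which its call begins. There is no depth.
- close_job(): hands the job in, once; it reports no verdict.
Trained networks look in a picture, given as the dict that the camera call returned (one of the last four; its "shot" number tells which), for a name from the list of things; names that differ only in an ending like _2 or _b are one class to them, and where a whole thing is asked for, a point or a joint stands for the part that bears it (a point fixed in the world has none). Each returns a list of dicts, best first, with "p" (0 to 1); they miss things now and then, are a little off and sometimes report something else, mostly with a low value. They report only what shows in the picture. A call takes as long as a camera call.
- recognise(label, picture): "at" ([column, row] as shares, 0 to 1, of the picture: columns of its width, rows of its height, amid what is visible of it).
The state is a dict: "time_s": time; "q": joint angles; "qvel": joint speeds; "joint_efforts": joint torques, N m; "position": TCP position; "tool_rot": TCP orientation; "ft_force": force on the tool from outside, world axes, zero at the start; "wrist_torque": the same for the moment, N m; "grip_width": finger opening in m.
Only numpy, scipy, OpenCV 4.12 (cv2) and the standard library are available. Lean on these libraries where they do the work, as an engineer would, in place of code of your own. Each camera call takes 0.05 s, during which the arm holds its last target.

TASK

Clear the lid of the grey steel case: take the little clay jar off it and stand it upright on the table midway between the square cardboard carton and the white pot. Then take the round-headed key out of the wooden block, work it down past the sticky pins of the lock in the case's lid until its flange is fully home, turn it a quarter turn clockwise (seen from above) to the stop, and finish while still holding it turned, because the lock springs back. Leave everything else where it is.

Things in the scene. Friction and masses are not known exactly. Their poses are not given: they have to be found in the camera images.
- case: Fixed grey steel case, 240 (x) by 200 (y) by 100 mm high, flat lid; origin at the centre of its underside. Its lock is in the lid, 60 mm from the centre towards the case's -x side, with a small steel bolt in front that draws back as the lock turns; the jar stands on the lid's other half.
- keyway (a point): Centre of the lock's key opening, on the rim of its 52 mm square steel face, 10 mm above the lid; axes as the case. Slot 25.5 (y) by 8.5 mm (x), with a 45 degree funnel 6 mm deep round it (37.5 by 20.5 mm at the rim). Three sprung pins 18, 24 and 30 mm down each resist the blade by 3 to 12 N: push slowly, wiggle if it stalls. Home: the flange rests on the rim, the key's origin at this point.
- lock_core (a joint): Core of the lock under the slot, rad: 0 = rest, slot along the case's y; grows as the key turns clockwise seen from above; stops at 1.571, a quarter turn. A spring turns it back (0.02 N m at rest, 0.1 N m at the stop). The blade has some 0.1 rad of play, so turn a little further. It turns only with the key fully home; turned, the key cannot be pulled out.
- key: The key that fits, loose, 70 g, upright in one hole of the wooden block. Origin: centre of the underside of its round flange (40 mm across, 4 mm thick). Above: brass disc head, 39 mm across, 10 mm thick along x, centre 22 mm above the origin; pinch its flat faces. Below: neck 13 mm long, then a flat blade 22 mm wide (y), 6 mm thick (x), tip 37 mm below. The same turned by half a turn about z.
- key_block: Fixed block of brown wood, 70 (x) by 150 (y) by 50 mm high, origin at the centre of its underside. Two slots (9 by 33 mm, long side along y) at y = +35 and -35 mm hold the two keys upright, flanges on the block's top, heads' width along y. Lift the key 40 mm to free it.
- square_key: The wrong key, to be left in the block: like the other but with a square head (38 mm) and a square flange (38 mm) and a blade 30 mm wide that does not fit the lock. Origin: centre of the underside of its flange.
- jar: Loose little terracotta jar, 140 g, round, solid, 72 mm high, straight side 46 mm across from 12 to 56 mm above its base, neck above. Origin at the centre of its base. At the start it stands on the case's lid (100 mm high).
- carton: Lidded cardboard carton, 84 mm square (lid 88 mm), 76 mm high, about 0.8 kg, on the table; origin at the centre of its underside. Its +x axis points to the white pot. Reference, to be left alone.
- pot: White ceramic pot, round, 84 mm across at the belly, 92 mm high, about 0.8 kg; origin at the centre of its base, 200 mm from the carton's origin. Reference, to be left alone.
- brush: Hand brush lying on the table behind the case; a bystander.
- bowl: Terracotta bowl, 110 mm across, 50 mm high, behind the case; a bystander.
- glass_jar: Glass jar with a steel cap, 60 mm across, 90 mm high, behind the case; a bystander.
- small_carton: Small cardboard box 100 by 70 by 45 mm at the left; a bystander.
- cup: Blue mug, 72 mm across, 80 mm high, at the right; a bystander.

How it is judged:
By the outcome, as a careful person would: the job done as asked, in the order asked, and still so for the second after the job is handed in, while the arm keeps its last pose, push and grip.
It also fails if it takes over 61 s, if anything falls off the work surface, if the arm or the gripper's body presses on something with over 40 N, if the wrist force passes 120 N, or if a joint passes its speed limit or range.

## Working session

There is one attempt and no reset: what is moved stays moved. The work goes in short steps, Python scripts to look and compute and a tool call to move; the robot and the scene stay as the last step left them, time stands still between calls to the robot, and variables do not carry over. Pictures are saved under pics/ and viewed, and the job is handed in when it is done.

Besides the shell and the picture viewer there is one more tool, called after ">>>" as name(argument=value, ...), one argument or row to a line, values as JSON. drive_tool: Moves the arm, as the interface text tells. Its arguments: {"type":"object","properties":{"targets":{"type":"array"},"force":{"type":"number"}},"required":["targets"]}

```bash
mkdir -p pics; ls; python3 - <<'E'
from rig import *
import cv2,pickle,numpy as np
print(grasp_offset); s=observe(); print(s)
P={}
for n in ["scene","side","wrist"]:
    p=get_image(n); P[n]=p
    cv2.imwrite(f"pics/a_{n}.png",p["image"][:,:,::-1])
    print(n,p["fx"],p["cx"],p["cy"],p["rvec"],p["tvec"])
    for l in ["case","keyway","key","key_block","square_key","jar","carton","pot"]:
        try: r=recognise(l,p)
        except Exception as e: r=[];print(e)
        print(l,[(round(d["p"],2),round(d["at"][0]*560,1),round(d["at"][1]*420,1)) for d in r[:3]])
pickle.dump(P,open("a.pkl","wb"))
E
```

```text
pics
0.0187
{'time_s': 0.0, 'q': array([ 5.16623380e+01,  2.18424677e+01,  7.43838892e+01,  1.06243436e-03,
        8.38590270e+01, -1.23340742e+01]), 'qvel': array([ 0.06681458,  0.03578212,  0.06716097,  0.01196333, -0.06207444,
       -0.00544398]), 'joint_efforts': array([-9.16439203e-04, -4.48474860e+01, -2.31273437e+01, -2.86290315e-04,
        4.90058665e-03, -1.73108486e-05]), 'position': array([0.24093567, 0.49409924, 0.23070302]), 'tool_rot': array([[-9.38843087e-04, -8.98765560e-01,  4.38428541e-01],
       [-1.15745402e-03,  4.38429418e-01,  8.98764878e-01],
       [-9.99998889e-01,  3.36338313e-04, -1.45189624e-03]]), 'ft_force': array([-0.54788096, -0.08113156, -0.79784955]), 'wrist_torque': array([-0.02144931,  0.02305043,  0.01809583]), 'grip_width': 0.08528805212975063}
scene 537.7540326234813 280.07216182572535 210.1880551006351 [ 1.1201589   2.53242495 -0.84970818] [ 0.39385122 -0.3060531   2.24234702]
case [(0.69, 280.6, 207.9)]
keyway [(0.65, 280.0, 207.6)]
key [(0.59, 373.0, 241.1)]
key_block [(0.2, 240.8, 142.2)]
square_key [(0.69, 384.7, 256.6)]
jar [(0.7, 273.0, 203.7)]
carton [(0.56, 240.5, 143.3)]
pot [(0.78, 199.5, 171.4)]
side 423.79119763784314 283.2749703957311 211.36784968492483 [ 0.6644087  -2.54765791  1.21495364] [0.48544707 0.25595864 1.09514892]
case []
keyway [(0.89, 266.0, 212.7), (0.35, 314.2, 165.3)]
key [(0.47, 250.5, 315.1)]
key_block [(0.86, 240.9, 335.8), (0.18, 265.2, 212.5)]
square_key [(0.51, 232.5, 328.8)]
jar [(0.59, 266.5, 196.8)]
carton [(0.63, 368.5, 181.1)]
pot [(0.95, 313.4, 163.6)]
wrist 323.3166874507479 271.5293782341967 212.11399174586168 [-2.45725239 -1.53616556 -0.21400782] [-0.54950962 -0.03451952  0.37863843]
case []
keyway []
key []
key_block [(0.61, 265.7, 357.3)]
square_key []
jar []
carton []
pot []
```

View pics/a_scene.png

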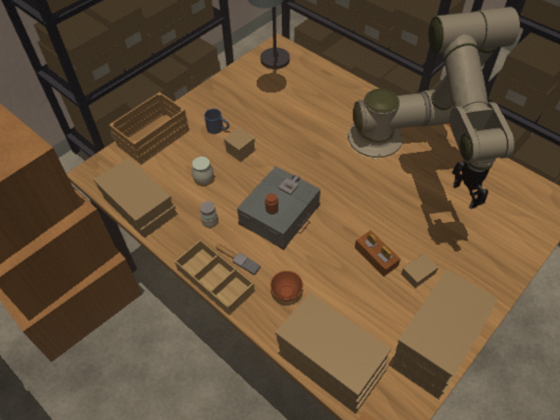

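View pics/a_side.png

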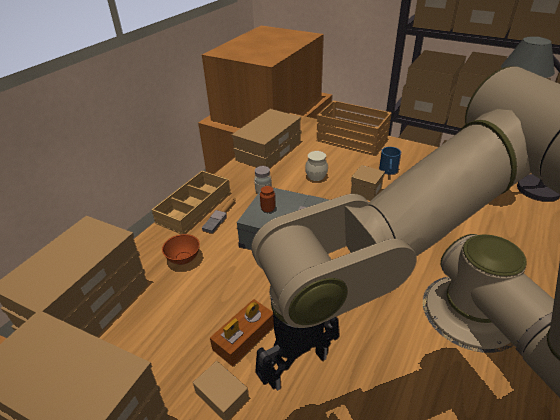

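View pics/a_wrist.png

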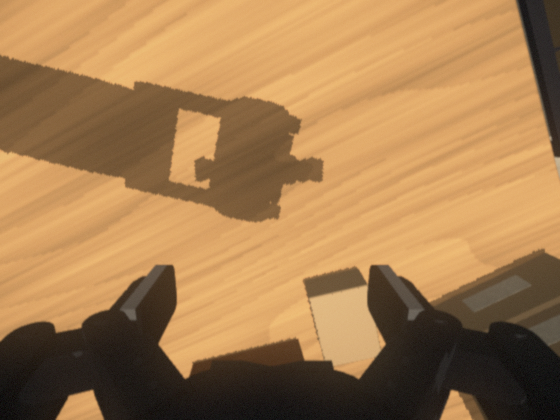

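The scene picture shows the case at about (280,207), jar (272,203), lock (290,184), carton (240,145), pot (203,171) and the key block (377,252). The side camera's view of the lock is blocked by the arm. I'll zoom in next.

```bash
cat > h.py <<'E'
import numpy as np,cv2
from scipy.spatial.transform import Rotation as R
def cam(p):
    Rm=R.from_rotvec(np.array(p["rvec"]).ravel()).as_matrix(); t=np.array(p["tvec"]).ravel(); return Rm,t
def ray(p,uv):
    Rm,t=cam(p); d=np.array([(uv[0]-p["cx"])/p["fx"],(uv[1]-p["cy"])/p["fy"],1.]); return -Rm.T@t, Rm.T@d
def onz(p,uv,z):
    c,d=ray(p,uv); return c+d*(z-c[2])/d[2]
def proj(p,X):
    Rm,t=cam(p); x=(Rm@np.atleast_2d(X).T).T+t; return np.c_[x[:,0]/x[:,2]*p["fx"]+p["cx"],x[:,1]/x[:,2]*p["fy"]+p["cy"]]
def tri(obs):
    A=np.zeros((3,3));b=np.zeros(3)
    for p,uv in obs:
        c,d=ray(p,uv);d/=np.linalg.norm(d);M=np.eye(3)-np.outer(d,d);A+=M;b+=M@c
    return np.linalg.solve(A,b)
def crop(p,x0,y0,w,h,k,name):
    im=cv2.resize(p["image"][y0:y0+h,x0:x0+w,::-1],None,fx=k,fy=k,interpolation=cv2.INTER_CUBIC)
    cv2.imwrite(name,im)
E
python3 - <<'E'
import pickle;from h import *
P=pickle.load(open("a.pkl","rb"));s=P["scene"];d=P["side"]
crop(s,180,110,160,140,5,"pics/b1.png")
crop(s,340,220,110,75,7,"pics/b2.png")
crop(d,190,280,110,80,7,"pics/b3.png")
crop(d,220,140,180,120,4,"pics/b4.png")
for n,a,b,h in [("carton",(240.5,143.3),(368.5,181.1),.04),("pot",(199.5,171.4),(313.4,163.6),.045),("jar",(273,203.7),(266.5,196.8),.135),("key",(373,241.1),(250.5,315.1),.07),("sq",(384.7,256.6),(232.5,328.8),.07)]:
    print(n,tri([(s,a),(d,b)]),onz(s,a,h),onz(d,b,h))
print(-cam(s)[0].T@cam(s)[1],-cam(d)[0].T@cam(d)[1])
E
```

```text
carton [ 0.4250711 -0.3616279  0.0437761] [ 0.42528863 -0.36087299  0.04      ] [ 0.42640881 -0.3719724   0.04      ]
pot [ 0.64172419 -0.36747907  0.04986886] [ 0.64033172 -0.36940995  0.045     ] [ 0.64521124 -0.37677714  0.045     ]
jar [ 0.61702015 -0.00152533  0.14399852] [ 0.61459817 -0.00233695  0.135     ] [ 0.62409183 -0.01695799  0.135     ]
key [0.46247181 0.32591811 0.06150657] [0.46767269 0.32837443 0.07      ] [0.45836451 0.33123515 0.07      ]
sq [0.48054895 0.38456404 0.05677557] [0.49173234 0.39494153 0.07      ] [0.47358563 0.3841003  0.07      ]
[1.42492478 0.79626151 1.61631199] [0.05921503 0.83488898 0.89441534]
```

View pics/b1.png

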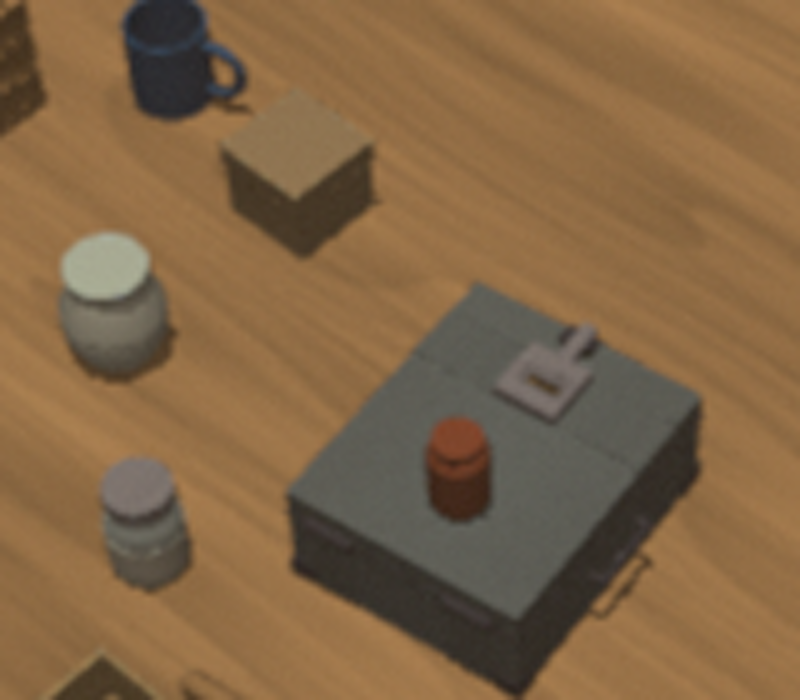

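View pics/b2.png

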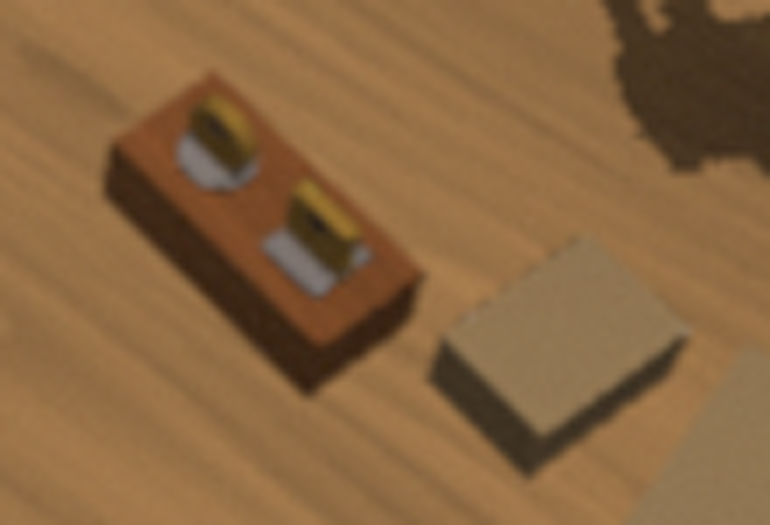

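View pics/b3.png

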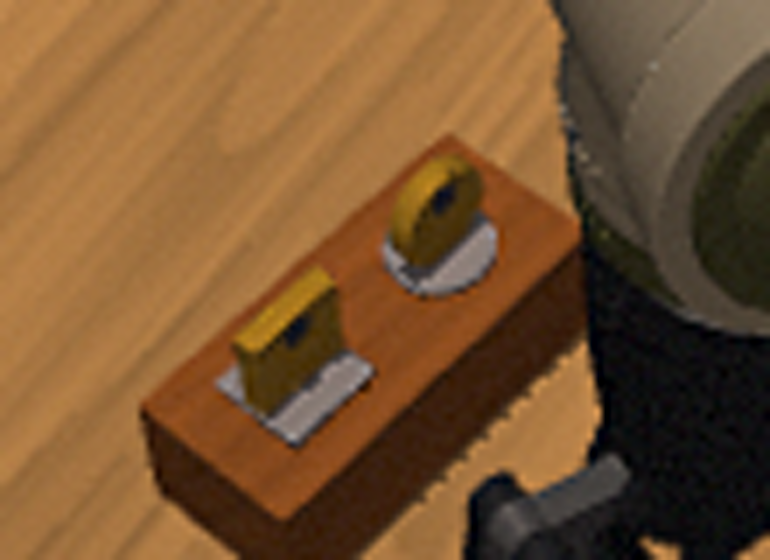

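View pics/b4.png

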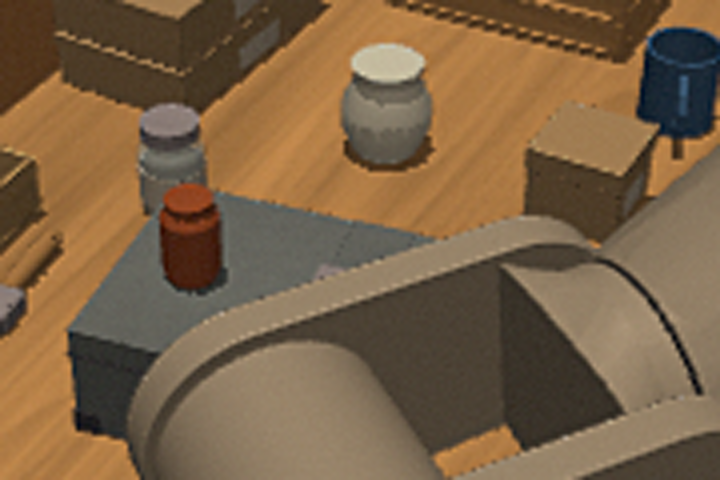

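```bash
python3 - <<'E'
import pickle;from h import *
np.set_printoptions(precision=4,suppress=True)
P=pickle.load(open("a.pkl","rb"));s=P["scene"];d=P["side"]
def q(L,k,o,z,p=s):
    X=np.array([onz(p,(a/k+o[0],b/k+o[1]),z) for a,b in L]);print(X[:,:2].tolist(),"ctr",X.mean(0));
    for i in range(4):
        v=X[(i+1)%4]-X[i];print("  ",np.linalg.norm(v).round(4),np.degrees(np.arctan2(v[1],v[0])).round(1))
o=(180,110)
print("case");q([(475,283),(700,398),(518,617),(290,497)],5,o,.1)
print("lock");q([(537,341),(594,373),(551,421),(495,385)],5,o,.11)
print("slot",onz(s,(543/5+180,382/5+110),.11))
print("carton");q([(298,90),(375,147),(295,199),(221,147)],5,o,.076)
print("cartonside");q([(582,102),(660,124),(610,165),(525,152)],4,(220,140),.076,d)
print("pot top",onz(s,(107/5+180,265/5+110),.092),onz(d,(388/4+220,64/4+140),.092))
print("jar top",onz(s,(459/5+180,438/5+110),.172),onz(d,(191/4+220,200/4+140),.172))
print("block");q([(213,72),(110,145),(318,347),(424,277)],7,(340,220),.05)
print("blockside");q([(450,133),(582,222),(283,520),(143,407)],7,(190,280),.05,d)
a=(224/7+340,132/7+220); b=(437/7+190,213/7+280)
print("head",tri([(s,a),(d,b)]),onz(s,a,.072),onz(d,b,.072))
E
```

```text
case
[[0.462062774355231, -0.13511342033923046], [0.4344003661319922, 0.06149193253423246], [0.6647393931745303, 0.09269547171726555], [0.6966996076776619, -0.09577399949103782]] ctr [ 0.5645 -0.0192  0.1   ]
   0.1985 98.0
   0.2324 7.7
   0.1912 -80.4
   0.2379 -170.5
lock
[[0.47949938237595224, -0.056798155781516924], [0.4744055719897322, -0.005744086946074423], [0.5283831786315616, 0.0007428525588515367], [0.5306914483716253, -0.05154268325616984]] ctr [ 0.5032 -0.0283  0.11  ]
   0.0513 95.7
   0.0544 6.9
   0.0523 -87.5
   0.0515 -174.1
slot [ 0.5054 -0.0276  0.11  ]
carton
[[0.3902205334914459, -0.39753634221874], [0.3945330392537305, -0.3066162766635404], [0.4768196508346917, -0.31402052860336604], [0.47630557420181585, -0.39788806562866885]] ctr [ 0.4345 -0.354   0.076 ]
   0.091 87.3
   0.0826 -5.1
   0.0839 -90.4
   0.0861 179.8
cartonside
[[0.4552172414558402, -0.4075984475812635], [0.38284814446627485, -0.40593140139583817], [0.39882001885913027, -0.32657547649944774], [0.469124174226385, -0.31112768480454744]] ctr [ 0.4265 -0.3628  0.076 ]
   0.0724 178.7
   0.0809 78.6
   0.072 12.4
   0.0975 -98.2
pot top [ 0.6304 -0.3604  0.092 ] [ 0.6242 -0.3614  0.092 ]
jar top [ 0.6184 -0.0033  0.172 ] [ 0.6107 -0.0054  0.172 ]
block
[[0.42448009516583385, 0.28821439915809977], [0.4942406510116978, 0.2767590816284984], [0.5196173465558502, 0.4216156584056603], [0.4532915137274507, 0.4365998146533153]] ctr [0.4729 0.3558 0.05  ]
   0.0707 -9.3
   0.1471 80.1
   0.068 167.3
   0.1512 -101.0
blockside
[[0.4871723539224907, 0.27237084085704344], [0.42473087328267384, 0.28345681551491264], [0.4482350031639995, 0.43147619703607526], [0.5138210049921706, 0.4194325182552629]] ctr [0.4685 0.3517 0.05  ]
   0.0634 169.9
   0.1499 81.0
   0.0667 -10.4
   0.1495 -100.3
head [0.4619 0.319  0.0701] [0.4638 0.3209 0.072 ] [0.4609 0.3187 0.072 ]
```

```bash
cat >> h.py <<'E'
def cam_in_tool(p,s):
    Rm,t=cam(p); c=-Rm.T@t; T=np.array(s["tool_rot"]); return T.T@(c-s["position"]), T.T@Rm.T
def down(yaw):
    # tool x down, tool z at yaw (deg) in the world plane
    a=np.radians(yaw); z=np.array([np.cos(a),np.sin(a),0]); x=np.array([0,0,-1.]); return np.c_[x,np.cross(z,x),z]
def plan(s,pos,yaw,n=None,vmax=.9,Rt=None):
    """rows (6 numbers) for a straight, evenly split move"""
    T=np.array(s["tool_rot"]); p=np.array(s["position"]); Rt=down(yaw) if Rt is None else Rt
    rv=R.from_matrix(T.T@Rt).as_rotvec(); dp=np.array(pos)-p
    m=max(1,int(np.ceil(max(np.abs(dp).max()*1.42/.05/vmax if 0 else np.linalg.norm(dp)/.05/vmax,np.linalg.norm(rv)/.145)))) if n is None else n
    C=T.copy(); q=p.copy(); out=[]; step=R.from_rotvec(rv/m).as_matrix()
    for i in range(m):
        d=C.T@(p+dp*(i+1)/m-q)
        row=np.r_[np.round(d/.05,3),np.round(rv/m,4)]
        q=q+C@(row[:3]*.05); C=C@R.from_rotvec(row[3:]).as_matrix(); out.append(row)
    for i in range(0,m,5): print([[float(v) for v in r] for r in out[i:i+5]])
    print("end",q.round(4),"yaw",np.degrees(np.arctan2(C[1,2],C[0,2])).round(2))
def st():
    from rig import observe
    s=observe(); T=np.array(s["tool_rot"]); 
    print("t",round(s["time_s"],2),"p",np.round(s["position"],4),"yaw",np.degrees(np.arctan2(T[1,2],T[0,2])).round(2),"tilt",T[:2,0].round(4),"F",np.round(s["ft_force"],1),"M",np.round(s["wrist_torque"],2),"w",round(s["grip_width"],4),"q",np.round(s["q"],1)); return s
E
python3 - <<'E'
import pickle;from h import *
np.set_printoptions(precision=4,suppress=True)
P=pickle.load(open("a.pkl","rb"));s=st()
print(cam_in_tool(P["wrist"],s))
c,M=cam_in_tool(P["wrist"],s)
plan(s,[.616,-.003,.28],64)
E
```

```text
t 1.35 p [0.2411 0.4943 0.2313] yaw 64.0 tilt [-0.  0.] F [ 0.6 -0.6 -0.4] M [-0.   -0.01 -0.  ] w 0.0852 q [ 51.7  21.8  74.3   0.   83.9 -12.3]
(array([-0.1419,  0.0709, -0.0003]), array([[ 0.0007, -0.2744,  0.9616],
       [ 0.0003, -0.9616, -0.2744],
       [ 1.    ,  0.0005, -0.0006]]))
[[-0.07, -0.793, -0.404, 0.0, 0.0, -0.0], [-0.069, -0.793, -0.404, 0.0, 0.0, -0.0], [-0.07, -0.792, -0.404, 0.0, 0.0, -0.0], [-0.069, -0.793, -0.403, 0.0, 0.0, -0.0], [-0.07, -0.793, -0.404, 0.0, 0.0, -0.0]]
[[-0.069, -0.793, -0.404, 0.0, 0.0, -0.0], [-0.07, -0.793, -0.404, 0.0, 0.0, -0.0], [-0.069, -0.792, -0.404, 0.0, 0.0, -0.0], [-0.07, -0.793, -0.404, 0.0, 0.0, -0.0], [-0.07, -0.793, -0.403, 0.0, 0.0, -0.0]]
[[-0.069, -0.793, -0.404, 0.0, 0.0, -0.0], [-0.07, -0.793, -0.404, 0.0, 0.0, -0.0], [-0.069, -0.792, -0.404, 0.0, 0.0, -0.0], [-0.07, -0.793, -0.404, 0.0, 0.0, -0.0]]
end [ 0.616 -0.003  0.28 ] yaw 64.0
```

>>> drive_tool(
  targets=[
    [[-0.07,-0.79,-0.4,0,0,0,1],[-0.07,-0.79,-0.4,0,0,0,1],[-0.07,-0.79,-0.4,0,0,0,1],[-0.07,-0.79,-0.4,0,0,0,1],[-0.07,-0.79,-0.4,0,0,0,1]],
  ],
  force=40,
)

```text
time_s: 1.85
position: [0.3755, 0.3164, 0.2491]
tool_rot: [[0.0, -0.899, 0.438], [0.0, 0.438, 0.899], [-1.0, -0.0, 0.0]]
ft_force: [0.3, -0.8, -0.6]
grip_width: 0.0856
```

>>> drive_tool(
  targets=[
    [[-0.07,-0.79,-0.4,0,0,0,1],[-0.07,-0.79,-0.4,0,0,0,1],[-0.07,-0.79,-0.4,0,0,0,1],[-0.07,-0.79,-0.4,0,0,0,1],[-0.07,-0.79,-0.4,0,0,0,1]],
  ],
)

```text
time_s: 2.35
position: [0.5093, 0.1397, 0.2666]
tool_rot: [[0.0, -0.899, 0.439], [0.0, 0.439, 0.899], [-1.0, -0.0, 0.0]]
ft_force: [0.5, 1.0, 0.2]
grip_width: 0.0855
```

>>> drive_tool(
  targets=[
    [[-0.07,-0.79,-0.4,0,0,0,1],[-0.07,-0.79,-0.4,0,0,0,1],[0,0,0,0,0,0,1]],
  ],
)

```text
time_s: 2.65
position: [0.5644, 0.0667, 0.2728]
tool_rot: [[0.0, -0.897, 0.443], [-0.001, 0.443, 0.897], [-1.0, -0.001, -0.001]]
ft_force: [-0.5, -0.2, -0.3]
grip_width: 0.0854
```

```bash
python3 - <<'E'
from rig import *;from h import *;import pickle
s=st();p=get_image("wrist");d=get_image("side");pickle.dump((s,p,d),open("b.pkl","wb"))
cv2.imwrite("pics/c_w.png",p["image"][:,:,::-1]);cv2.imwrite("pics/c_s.png",d["image"][:,:,::-1])
for l in ["jar","keyway"]:
    print(l,[(round(x["p"],2),round(x["at"][0]*560,1),round(x["at"][1]*420,1)) for x in recognise(l,p)[:3]])
E
```

```text
t 2.65 p [0.5644 0.0667 0.2728] yaw 63.72 tilt [ 0.0005 -0.001 ] F [-0.5 -0.2 -0.3] M [-0.02  0.02  0.  ] w 0.0854 q [ -5.2  22.3  66.8  -0.1  91.  -68.9]
jar [(0.85, 221.1, 288.5)]
keyway [(0.91, 187.7, 202.2)]
```

View pics/c_w.png

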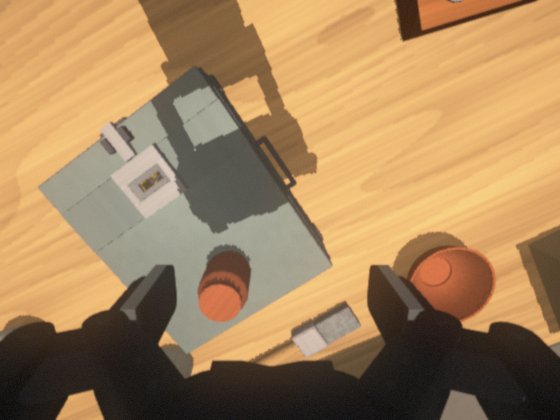

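View pics/c_s.png

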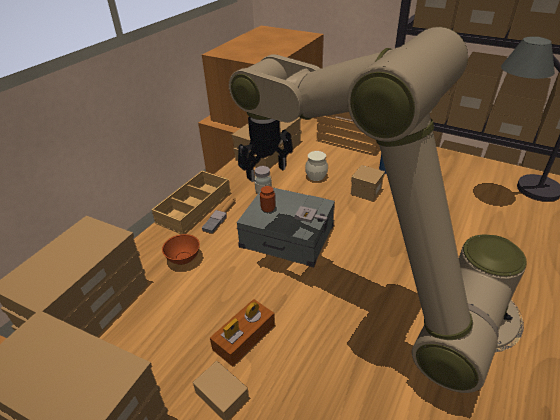

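The wrist view shows the lid corners at about (40,187), (200,67) and (331,265), the slot at about (151,181), and the jar top at about (221,300). The side camera now sees the lid. Zooming in to refine.

```bash
python3 - <<'E'
import pickle;from h import *
s,p,d=pickle.load(open("b.pkl","rb"))
crop(p,95,110,110,120,5,"pics/d1.png")
crop(p,180,230,90,110,5,"pics/d2.png")
crop(d,230,170,110,100,6,"pics/d3.png")
E
```

```text
(no output)
```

View pics/d1.png

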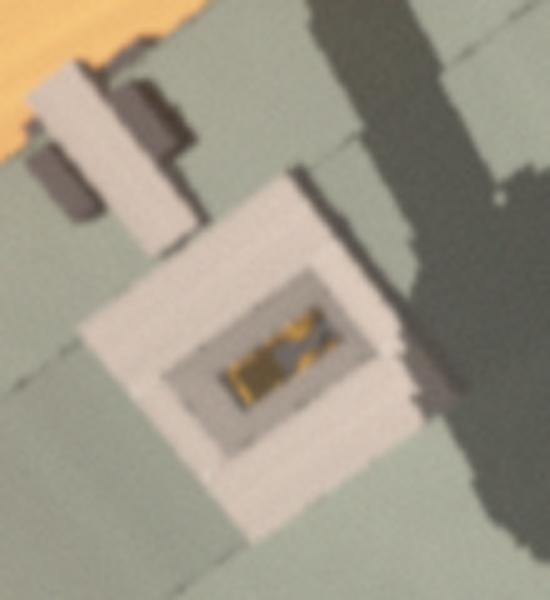

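View pics/d2.png

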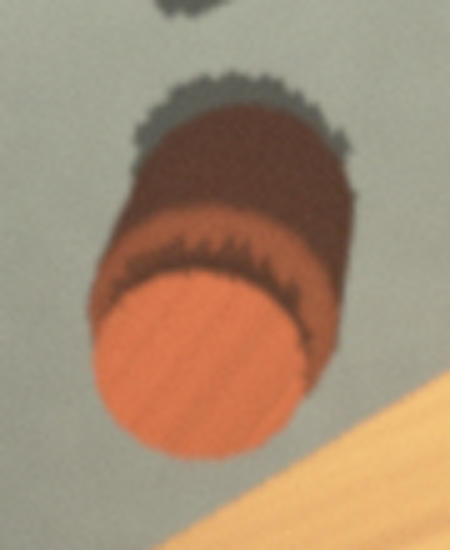

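View pics/d3.png

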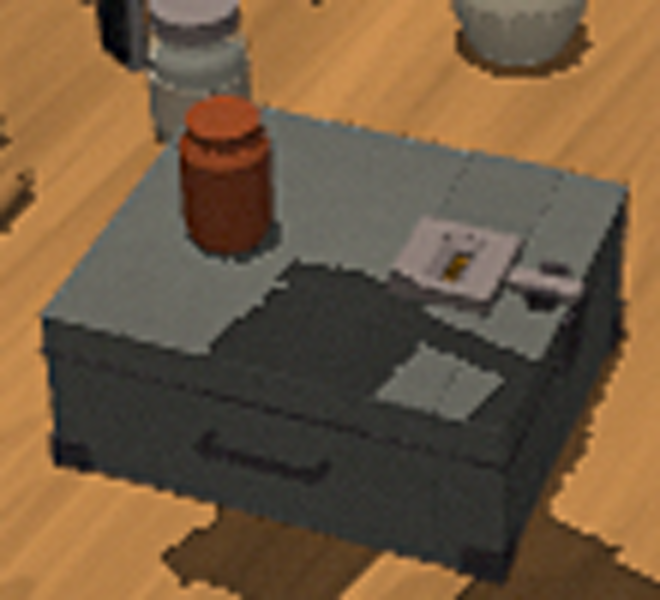

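```bash
python3 - <<'E'
import pickle;from h import *
np.set_printoptions(precision=4,suppress=True)
s,p,d=pickle.load(open("b.pkl","rb"))
def q(L,k,o,z,p=p):
    X=np.array([onz(p,(a/k+o[0],b/k+o[1]),z) for a,b in L]);print("ctr",X.mean(0));
    for i in range(4):
        v=X[(i+1)%4]-X[i];print("  ",np.linalg.norm(v).round(4),np.degrees(np.arctan2(v[1],v[0])).round(1))
print("lock w");q([(292,172),(428,415),(254,544),(78,326)],5,(95,110),.11)
print("rim w");q([(310,267),(380,353),(229,459),(161,376)],5,(95,110),.11)
print("lock s");q([(427,212),(526,236),(484,305),(388,272)],6,(230,170),.11,d)
for c in [(40,187),(200,67),(331,265)]: print(onz(p,c,.1))
print("case s");q([(270,107),(627,184),(507,464),(42,318)],6,(230,170),.1,d)
print("jar",onz(p,(200/5+180,364/5+230),.172),onz(d,(223/6+230,118/6+170),.172))
print("cam",cam_in_tool(p,s)[0])
E
```

```text
lock w
ctr [ 0.5008 -0.0345  0.11  ]
   0.0508 -1.1
   0.0447 -80.6
   0.052 -172.6
   0.0522 97.1
rim w
ctr [ 0.5008 -0.0332  0.11  ]
   0.0201 9.5
   0.0375 -82.5
   0.0198 -171.9
   0.037 98.0
lock s
ctr [ 0.499  -0.0337  0.11  ]
   0.0526 -173.3
   0.0576 95.8
   0.0525 -0.1
   0.0514 -83.8
[ 0.4566 -0.1365  0.1   ]
[0.4314 0.0602 0.1   ]
[0.6615 0.0886 0.1   ]
case s
ctr [ 0.5451 -0.0196  0.1   ]
   0.1988 -171.9
   0.2193 100.2
   0.2441 3.7
   0.2038 -92.2
jar [ 0.6152 -0.0076  0.172 ] [ 0.6131 -0.0061  0.172 ]
cam [-0.1419  0.0709 -0.0002]
```

```bash
python3 - <<'E'
from h import *
plan(st(),[.6148,-.0072,.215],64)
E
```

```text
t 2.85 p [0.5614 0.0716 0.2733] yaw 64.05 tilt [-0.0004  0.0003] F [-0.9  0.4 -0.4] M [0.01 0.   0.03] w 0.0853 q [ -4.7  22.   67.1   0.   91.  -68.8]
[[0.388, -0.55, -0.317, 0.0003, 0.0, -0.0001], [0.389, -0.551, -0.316, 0.0003, 0.0, -0.0001], [0.389, -0.55, -0.316, 0.0003, 0.0, -0.0001]]
end [ 0.6148 -0.0072  0.215 ] yaw 64.0
```

>>> drive_tool(
  targets=[
    [[0.3,-0.42,-0.24,0,0,0,1],[0.3,-0.42,-0.24,0,0,0,1],[0.3,-0.42,-0.24,0,0,0,1],[0.27,-0.39,-0.23,0,0,0,1],[0,0,0,0,0,0,1]],
  ],
)

```text
time_s: 3.35
position: [0.6151, -0.0086, 0.2127]
tool_rot: [[-0.003, -0.899, 0.439], [0.0, 0.439, 0.899], [-1.0, 0.003, -0.001]]
ft_force: [-0.2, 0.1, -0.4]
grip_width: 0.0854
```

```bash
python3 - <<'E'
from rig import *;from h import *;import pickle
p=get_image("wrist");s=st();
cv2.imwrite("pics/e_w.png",p["image"][:,:,::-1])
print("expect jar top at",proj(p,[.6148,-.0072,.172]))
plan(s,[.6148,-.0072,.121],64)
E
```

```text
t 3.4 p [ 0.6149 -0.0076  0.214 ] yaw 64.01 tilt [-0.0019  0.0005] F [-0.5 -0.8 -0.3] M [-0.01  0.05  0.05] w 0.0851 q [-11.7  29.1  64.9   0.   86.  -75.7]
expect jar top at [[274.09831332 240.87332645]]
[[0.62, 0.0, 0.002, 0.0, -0.0001, -0.0006], [0.62, 0.001, 0.002, 0.0, -0.0001, -0.0006], [0.62, 0.001, 0.002, 0.0, -0.0001, -0.0006]]
end [ 0.6148 -0.0072  0.121 ] yaw 64.01
```

View pics/e_w.png

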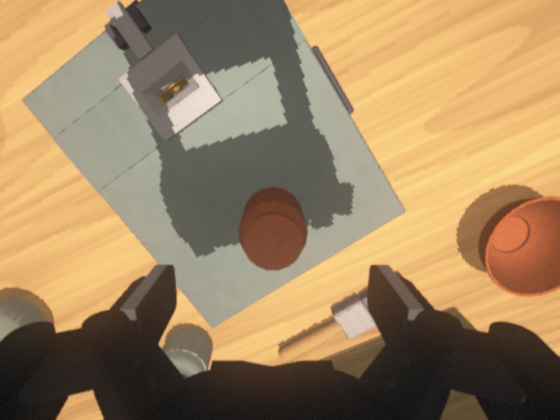

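The jar top is at (273,241), where expected, and centred between the fingers. Descending to grip.

>>> drive_tool(
  targets=[
    [[0.47,0,0,0,0,0,1],[0.47,0,0,0,0,0,1],[0.47,0,0,0,0,0,1],[0.45,0,0,0,0,0,1],[0,0,0,0,0,0,1]],
  ],
)

```text
time_s: 3.9
position: [0.6136, -0.0062, 0.1202]
tool_rot: [[-0.004, -0.9, 0.437], [0.001, 0.437, 0.9], [-1.0, 0.004, -0.001]]
ft_force: [0.1, 0.1, 0.4]
grip_width: 0.0852
```

>>> drive_tool(
  targets=[
    [[0,0,0,0,0,0,-0.2],[0,0,0,0,0,0,-0.2],[0,0,0,0,0,0,-0.2],[0,0,0,0,0,0,-0.2],[0,0,0,0,0,0,-0.2]],
  ],
  force=40,
)

```text
time_s: 4.4
position: [0.6158, -0.0079, 0.1237]
tool_rot: [[0.003, -0.899, 0.438], [-0.0, 0.438, 0.899], [-1.0, -0.003, 0.001]]
ft_force: [-0.6, 1.4, 5.9]
grip_width: 0.045
```

```bash
python3 - <<'E'
from rig import *;from h import *;import pickle
p=get_image("wrist");s=st();
cv2.imwrite("pics/f_w.png",p["image"][:,:,::-1])
E
```

```text
t 4.45 p [ 0.6158 -0.0079  0.1237] yaw 64.01 tilt [ 0.003  -0.0002] F [-0.5  2.4  6.1] M [ 0.22  0.12 -0.06] w 0.0452 q [-11.7  33.4  72.8   0.   73.6 -75.8]
```

View pics/f_w.png

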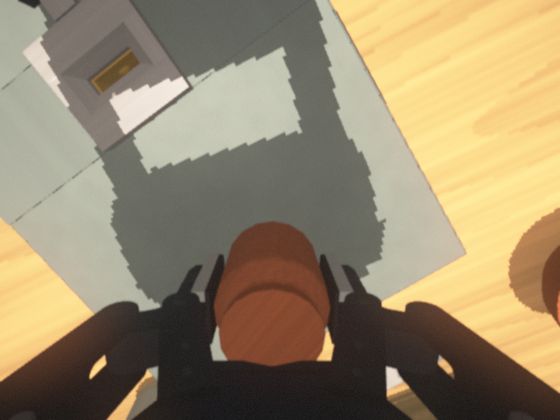

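Held (width 45 mm). Lifting and carrying towards the carton and pot.

>>> drive_tool(
  targets=[
    [[-0.3,0,0,0,0,0,-0.2],[-0.6,0,0,0,0,0,-0.2],[-0.8,0,0,0,0,0,-0.2],[-0.8,0,0,0,0,0,-0.2],[0,0,0,0,0,0,-0.2]],
  ],
)

```text
time_s: 4.95
position: [0.6168, -0.0083, 0.2534]
tool_rot: [[0.011, -0.899, 0.438], [-0.002, 0.438, 0.899], [-1.0, -0.011, 0.003]]
ft_force: [0.3, -0.1, -0.4]
grip_width: 0.045
```

```bash
python3 - <<'E'
from rig import *;from h import *;import pickle
s=st();
plan(s,[.52,-.31,.27],90,n=10)
E
```

```text
t 4.95 p [ 0.6168 -0.0083  0.2534] yaw 64.01 tilt [ 0.0114 -0.0024] F [ 0.3 -0.1 -0.4] M [0.01 0.   0.  ] w 0.045 q [-11.7  27.7  61.   -0.   90.7 -75.8]
[[-0.034, -0.091, -0.627, -0.0454, 0.0, 0.0012], [-0.034, -0.062, -0.631, -0.0454, 0.0, 0.0012], [-0.034, -0.034, -0.633, -0.0454, 0.0, 0.0012], [-0.034, -0.004, -0.633, -0.0454, 0.0, 0.0012], [-0.034, 0.024, -0.634, -0.0454, 0.0, 0.0012]]
[[-0.034, 0.053, -0.631, -0.0454, 0.0, 0.0012], [-0.034, 0.081, -0.629, -0.0454, 0.0, 0.0012], [-0.034, 0.11, -0.624, -0.0454, 0.0, 0.0012], [-0.033, 0.138, -0.619, -0.0454, 0.0, 0.0012], [-0.034, 0.167, -0.611, -0.0454, 0.0, 0.0012]]
end [ 0.52 -0.31  0.27] yaw 90.02
```

>>> drive_tool(
  targets=[
    [[-0.03,-0.08,-0.63,-0.0454,0,0,-0.2],[-0.03,-0.06,-0.63,-0.0454,0,0,-0.2],[-0.03,-0.03,-0.63,-0.0454,0,0,-0.2],[-0.03,0,-0.63,-0.0454,0,0,-0.2],[-0.03,0.02,-0.63,-0.0454,0,0,-0.2]],
  ],
)

```text
time_s: 5.45
position: [0.5655, -0.1592, 0.2541]
tool_rot: [[-0.0, -0.975, 0.223], [0.0, 0.223, 0.975], [-1.0, 0.001, 0.0]]
ft_force: [-0.1, -0.1, -0.9]
grip_width: 0.0449
```

>>> drive_tool(
  targets=[
    [[-0.03,0.05,-0.63,-0.0454,0,0,-0.2],[-0.03,0.08,-0.63,-0.0454,0,0,-0.2],[-0.03,0.11,-0.62,-0.0454,0,0,-0.2],[-0.03,0.14,-0.62,-0.0454,0,0,-0.2],[0,0.17,-0.61,-0.0454,0,0,-0.2]],
  ],
)

```text
time_s: 5.95
position: [0.5171, -0.3099, 0.2602]
tool_rot: [[-0.0, -1.0, -0.002], [0.0, -0.002, 1.0], [-1.0, 0.0, 0.0]]
ft_force: [0.1, -0.3, -0.2]
grip_width: 0.045
```

>>> drive_tool(
  targets=[
    [[0,0,0,0,0,0,-0.2],[0,0,0,0,0,0,-0.2],[0,0,0,0,0,0,-0.2],[0,0,0,0,0,0,-0.2]],
  ],
)

```text
time_s: 6.35
position: [0.5181, -0.3078, 0.2604]
tool_rot: [[0.0, -1.0, -0.001], [0.0, -0.001, 1.0], [-1.0, -0.0, 0.0]]
ft_force: [0.3, 1.1, -0.7]
grip_width: 0.0451
```

```bash
python3 - <<'E'
from rig import *;from h import *;import pickle
s=st();p=get_image("wrist");d=get_image("side");c=get_image("scene")
pickle.dump((s,p,d,c),open("c.pkl","wb"))
for n,i in zip("wsc",(p,d,c)): cv2.imwrite(f"pics/g_{n}.png",i["image"][:,:,::-1])
crop(d,290,120,120,100,6,"pics/g_s2.png")
E
```

```text
t 6.35 p [ 0.5181 -0.3078  0.2604] yaw 90.08 tilt [0.     0.0002] F [ 0.3  1.1 -0.7] M [ 0.01  0.03 -0.04] w 0.0451 q [ -42.    26.3   62.2    0.    91.5 -132. ]
```

View pics/g_w.png

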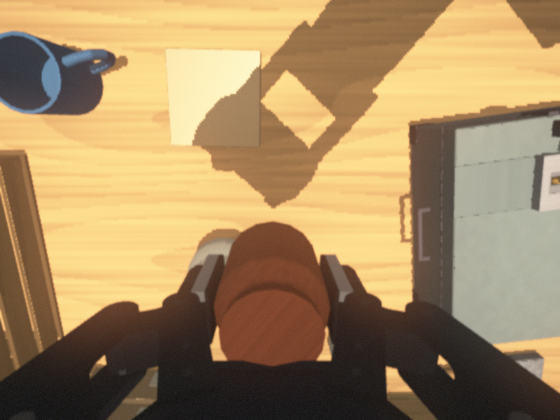

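View pics/g_s2.png

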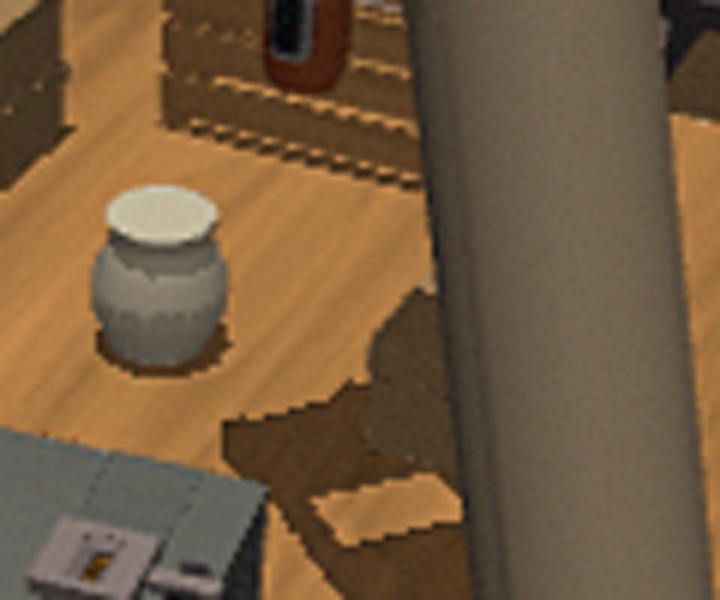

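View pics/g_c.png

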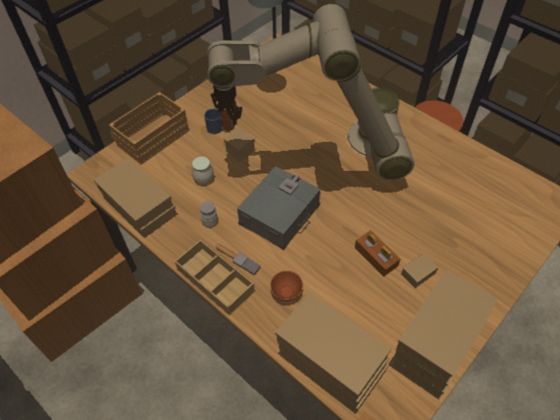

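The carton lid shows in the wrist view at about (167–260, 49–147). The pot is hidden behind the jar, but the side view shows it clearly.

```bash
python3 - <<'E'
import pickle;from h import *
s,p,d,c=pickle.load(open("c.pkl","rb"))
crop(p,150,35,130,125,6,"pics/h1.png")
P=pickle.load(open("a.pkl","rb"))
crop(P["scene"],185,150,40,45,14,"pics/h2.png")
E
```

```text
(no output)
```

View pics/h1.png

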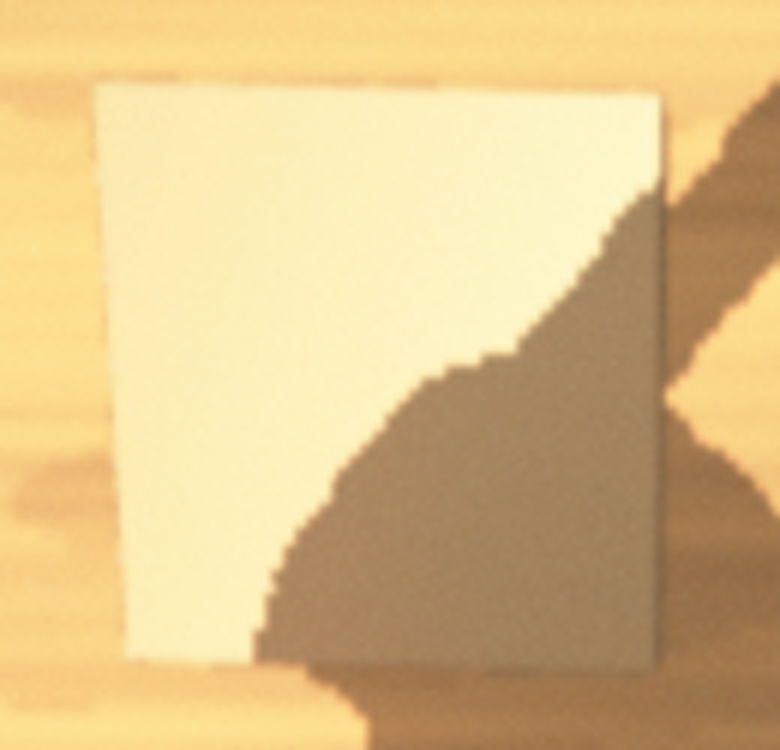

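View pics/h2.png

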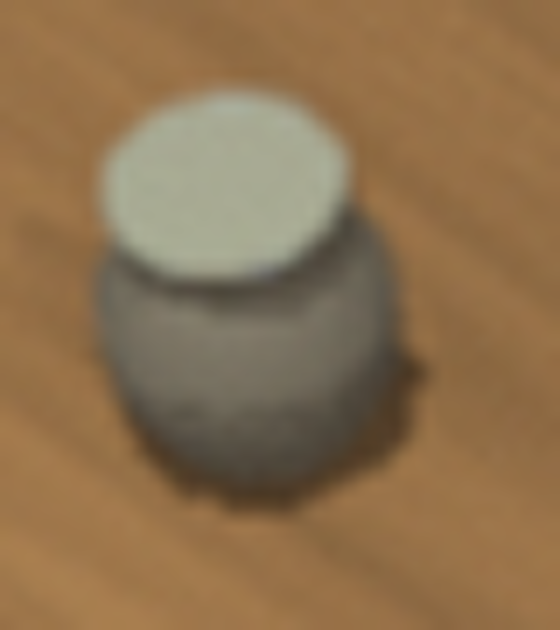

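```bash
python3 - <<'E'
import pickle;from h import *
np.set_printoptions(precision=4,suppress=True)
s,p,d,c=pickle.load(open("c.pkl","rb"));P=pickle.load(open("a.pkl","rb"))
L=[(96,84),(662,93),(656,668),(127,658)]
X=np.array([onz(p,(a/6+150,b/6+35),.076) for a,b in L]);print(X,X.mean(0),(X[0]+X[2])/2,(X[1]+X[3])/2)
for i in range(4):
    v=X[(i+1)%4]-X[i];print("  ",np.linalg.norm(v).round(4),np.degrees(np.arctan2(v[1],v[0])).round(1))
a=(227/14+185,187/14+150);b=(162/6+290,215/6+120)
print("pot",onz(P["scene"],a,.092),onz(d,b,.092),tri([(P["scene"],a),(d,b)]))
c2=X.mean(0)
# pot predicted from carton
print(c2+[.2,0,0])
plan(s,[.49,-.30,.26],90)
E
```

```text
[[ 0.3848 -0.4046  0.076 ]
 [ 0.386  -0.3181  0.076 ]
 [ 0.4725 -0.3198  0.076 ]
 [ 0.471  -0.4071  0.076 ]] [ 0.4286 -0.3624  0.076 ] [ 0.4287 -0.3622  0.076 ] [ 0.4285 -0.3626  0.076 ]
   0.0865 89.3
   0.0865 -1.1
   0.0873 -91.0
   0.0862 178.4
pot [ 0.6321 -0.3596  0.092 ] [ 0.6247 -0.3625  0.092 ] [ 0.6279 -0.3659  0.0871]
[ 0.6286 -0.3624  0.076 ]
[[0.007, 0.562, 0.158, 0.0013, 0.0002, 0.0]]
end [ 0.49 -0.3   0.26] yaw 90.0
```

Carton centre is at (0.4286, −0.3624). Turning that axis by −1.1° puts the pot at (0.6286, −0.366), which matches the triangulated value. The midpoint is (0.5286, −0.364).

>>> drive_tool(
  targets=[
    [[0.6,-0.05,-0.28,0.004,0,0,-0.2],[0.6,-0.05,-0.28,0.004,0,0,-0.2],[0.6,-0.05,-0.28,0.004,0,0,-0.2],[0.6,-0.06,-0.29,0.004,0,0,-0.2],[0,0,0,0,0,0,-0.2]],
  ],
)

```text
time_s: 7.0
position: [0.5268, -0.3653, 0.136]
tool_rot: [[-0.005, -1.0, 0.017], [0.005, 0.017, 1.0], [-1.0, 0.006, 0.005]]
ft_force: [-0.4, 0.3, -1.3]
grip_width: 0.0447
```

>>> drive_tool(
  targets=[
    [[0.6,0,0,0,0,0,-0.2],[0.6,0,0,0,0,0,-0.2],[0.6,0,0,0,0,0,-0.2],[0.3,0,0,0,0,0,-0.2],[0,0,0,0,0,0,-0.2]],
  ],
)

```text
time_s: 7.5
position: [0.5278, -0.3644, 0.0348]
tool_rot: [[-0.002, -1.0, 0.015], [0.002, 0.015, 1.0], [-1.0, 0.002, 0.002]]
ft_force: [-0.1, -0.9, -1.6]
grip_width: 0.0449
```

```bash
python3 - <<'E'
from rig import *;from h import *
s=st();p=get_image("wrist");d=get_image("scene")
cv2.imwrite("pics/i_w.png",p["image"][:,:,::-1]);crop(d,180,90,120,120,6,"pics/i_c.png")
plan(s,[.5286,-.3643,.025],89)
E
```

```text
t 7.5 p [ 0.5278 -0.3644  0.0348] yaw 89.13 tilt [-0.0016  0.0018] F [-0.1 -0.9 -1.6] M [-0.03 -0.02 -0.01] w 0.0449 q [ -45.2   41.5   73.3    0.    65.4 -134.3]
[[0.195, -0.016, 0.001, 0.0023, 0.0018, -0.0017]]
end [ 0.5286 -0.3643  0.025 ] yaw 89.0
```

View pics/i_w.png

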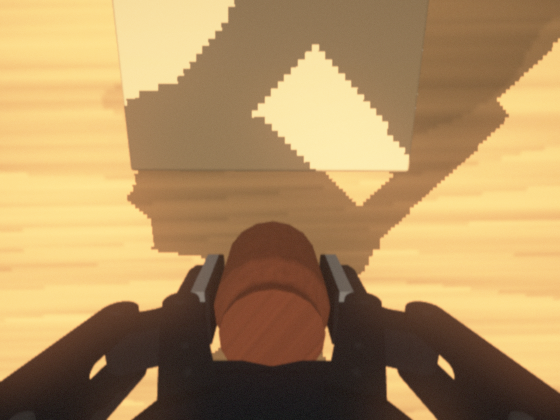

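View pics/i_c.png

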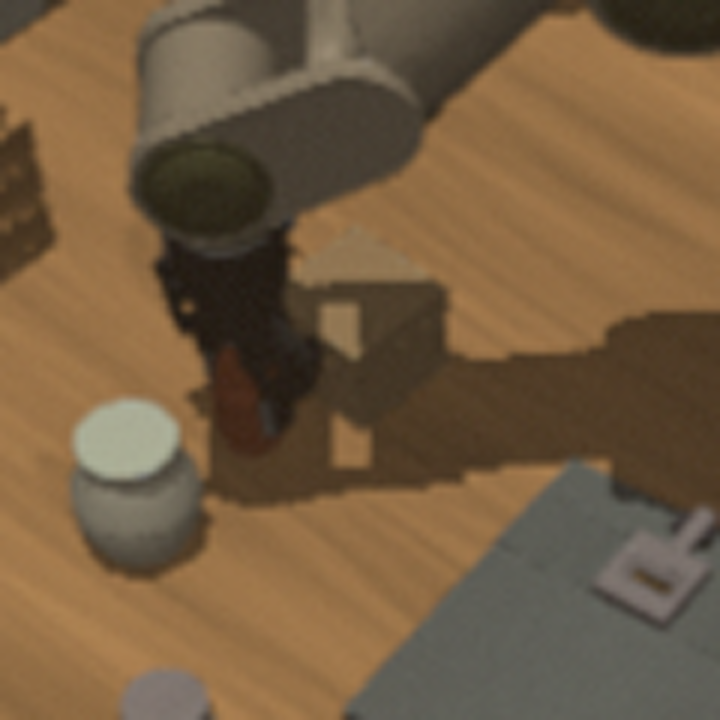

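>>> drive_tool(
  targets=[
    [[0.1,-0.01,0,0,0,0,-0.2],[0.06,0,0,0,0,0,-0.2],[0.03,0,0,0,0,0,-0.2],[0,0,0,0,0,0,-0.2]],
  ],
)

```text
time_s: 8.0
position: [0.5284, -0.3654, 0.0258]
tool_rot: [[-0.0, -1.0, 0.016], [0.0, 0.016, 1.0], [-1.0, 0.0, 0.0]]
ft_force: [-0.2, 0.5, -1.3]
grip_width: 0.0451
```

>>> drive_tool(
  targets=[
    [[0.02,0,0,0,0,0,-0.2],[0.02,0,0,0,0,0,-0.2],[0,0,0,0,0,0,-0.2]],
  ],
)

```text
time_s: 8.3
position: [0.5285, -0.3655, 0.0238]
tool_rot: [[0.0, -1.0, 0.016], [-0.0, 0.016, 1.0], [-1.0, -0.0, -0.0]]
ft_force: [0.8, 0.1, -0.5]
grip_width: 0.045
```

>>> drive_tool(
  targets=[
    [[0.02,0,0,0,0,0,-0.2],[0.01,0,0,0,0,0,-0.2],[0,0,0,0,0,0,0.2],[0,0,0,0,0,0,0.4],[0,0,0,0,0,0,0.7]],
  ],
)

```text
time_s: 8.8
position: [0.5285, -0.3655, 0.0222]
tool_rot: [[-0.0, -1.0, 0.016], [0.0, 0.016, 1.0], [-1.0, 0.0, 0.0]]
ft_force: [-0.8, -0.1, 0.6]
grip_width: 0.0718
```

>>> drive_tool(
  targets=[
    [[0,0,0,0,0,0,0.9],[0,0,0,0,0,0,0.9],[0,0,0,0,0,0,0.9]],
  ],
)

```text
time_s: 9.1
position: [0.5285, -0.3654, 0.0223]
tool_rot: [[-0.0, -1.0, 0.016], [0.0, 0.016, 1.0], [-1.0, 0.0, 0.0]]
ft_force: [0.3, 0.7, -0.3]
grip_width: 0.0815
```

```bash
python3 - <<'E'
from rig import *;from h import *
s=st();p=get_image("wrist")
cv2.imwrite("pics/j_w.png",p["image"][:,:,::-1])
E
```

```text
t 9.1 p [ 0.5285 -0.3654  0.0223] yaw 89.1 tilt [-0.0001  0.    ] F [ 0.3  0.7 -0.3] M [ 0.02 -0.03  0.  ] w 0.0815 q [ -45.2   42.4   73.7   -0.    63.9 -134.3]
```

View pics/j_w.png

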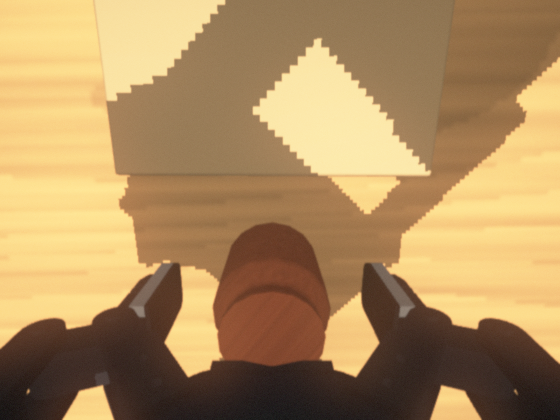

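>>> drive_tool(
  targets=[
    [[-0.3,0,0,0,0,0,1],[-0.8,0,0,0,0,0,1],[-1,0,0,0,0,0,1],[-1,0,0,0,0,0,1],[-1,0,0,0,0,0,1]],
  ],
)

```text
time_s: 9.65
position: [0.5282, -0.3651, 0.2295]
tool_rot: [[0.0, -1.0, 0.016], [-0.0, 0.016, 1.0], [-1.0, -0.0, -0.0]]
ft_force: [0.4, -1.4, -0.2]
grip_width: 0.0854
```

```bash
python3 - <<'E'
from rig import *;from h import *
s=st();T=down(89.1)
s["tool_rot"]=T; s["position"]=np.array([.5285,-.3654,.222])
plan(s,[.462,.319,.22],-9.9,n=20)
E
```

```text
t 9.65 p [ 0.5282 -0.3651  0.2295] yaw 89.09 tilt [ 0. -0.] F [ 0.4 -1.4 -0.2] M [ 0.02  0.02 -0.01] w 0.0854 q [ -45.2   31.4   58.3    0.    90.3 -134.3]
[[0.002, 0.077, 0.683, 0.0864, 0.0, 0.0], [0.002, 0.136, 0.674, 0.0864, 0.0, 0.0], [0.002, 0.194, 0.66, 0.0864, 0.0, 0.0], [0.002, 0.25, 0.641, 0.0864, 0.0, 0.0], [0.002, 0.304, 0.617, 0.0864, 0.0, 0.0]]
[[0.002, 0.356, 0.588, 0.0864, 0.0, 0.0], [0.002, 0.406, 0.555, 0.0864, 0.0, 0.0], [0.002, 0.452, 0.518, 0.0864, 0.0, 0.0], [0.002, 0.495, 0.477, 0.0864, 0.0, 0.0], [0.002, 0.534, 0.433, 0.0864, 0.0, 0.0]]
[[0.002, 0.57, 0.385, 0.0864, 0.0, 0.0], [0.002, 0.601, 0.334, 0.0864, 0.0, 0.0], [0.002, 0.627, 0.282, 0.0864, 0.0, 0.0], [0.002, 0.65, 0.226, 0.0864, 0.0, 0.0], [0.002, 0.666, 0.169, 0.0864, 0.0, 0.0]]
[[0.002, 0.679, 0.111, 0.0864, 0.0, 0.0], [0.002, 0.685, 0.052, 0.0864, 0.0, 0.0], [0.002, 0.688, -0.007, 0.0864, 0.0, 0.0], [0.002, 0.684, -0.067, 0.0864, 0.0, 0.0], [0.002, 0.676, -0.125, 0.0864, 0.0, 0.0]]
end [0.462 0.319 0.22 ] yaw -9.91
```

>>> drive_tool(
  targets=[
    [[0,0.08,0.68,0.0864,0,0,1],[0,0.14,0.67,0.0864,0,0,1],[0,0.19,0.66,0.0864,0,0,1],[0,0.25,0.64,0.0864,0,0,1],[0,0.3,0.62,0.0864,0,0,1]],
  ],
)

```text
time_s: 10.15
position: [0.5115, -0.1933, 0.2274]
tool_rot: [[0.0, -0.9, 0.436], [0.0, 0.436, 0.9], [-1.0, -0.0, 0.0]]
ft_force: [0.0, 0.9, 0.5]
grip_width: 0.0854
```

>>> drive_tool(
  targets=[
    [[0,0.36,0.59,0.0864,0,0,1],[0,0.41,0.56,0.0864,0,0,1],[0,0.45,0.52,0.0864,0,0,1],[0,0.5,0.48,0.0864,0,0,1],[0,0.53,0.43,0.0864,0,0,1]],
  ],
)

```text
time_s: 10.65
position: [0.4948, -0.0217, 0.2275]
tool_rot: [[0.0, -0.634, 0.773], [-0.0, 0.773, 0.634], [-1.0, -0.0, 0.0]]
ft_force: [0.8, -0.4, 0.1]
grip_width: 0.0854
```

>>> drive_tool(
  targets=[
    [[0,0.57,0.39,0.0864,0,0,1],[0,0.6,0.33,0.0864,0,0,1],[0,0.63,0.28,0.0864,0,0,1],[0,0.65,0.23,0.0864,0,0,1],[0,0.67,0.17,0.0864,0,0,1]],
  ],
)

```text
time_s: 11.15
position: [0.4783, 0.1498, 0.2275]
tool_rot: [[0.0, -0.253, 0.968], [0.0, 0.968, 0.253], [-1.0, -0.0, 0.0]]
ft_force: [0.7, 0.2, 0.7]
grip_width: 0.0858
```

>>> drive_tool(
  targets=[
    [[0,0.68,0.11,0.0864,0,0,1],[0,0.69,0.05,0.0864,0,0,1],[0,0.69,-0.01,0.0864,0,0,1],[0,0.68,-0.07,0.0864,0,0,1],[0,0.68,-0.12,0.0864,0,0,1]],
  ],
)

```text
time_s: 11.65
position: [0.4614, 0.3213, 0.2274]
tool_rot: [[0.0, 0.176, 0.984], [0.0, 0.984, -0.176], [-1.0, 0.0, 0.0]]
ft_force: [0.4, -0.8, 0.3]
grip_width: 0.0854
```

>>> drive_tool(
  targets=[
    [[0,0,0,0,0,0,1],[0,0,0,0,0,0,1],[0,0,0,0,0,0,1]],
  ],
)

```text
time_s: 11.95
position: [0.4619, 0.3191, 0.2273]
tool_rot: [[-0.0, 0.172, 0.985], [-0.0, 0.985, -0.172], [-1.0, -0.0, 0.0]]
ft_force: [0.4, -0.7, -0.7]
grip_width: 0.0857
```

```bash
python3 - <<'E'
from rig import *;from h import *;import pickle
s=st();p=get_image("wrist");d=get_image("scene")
pickle.dump((s,p,d),open("d.pkl","wb"))
cv2.imwrite("pics/k_w.png",p["image"][:,:,::-1]);crop(d,180,110,100,90,8,"pics/k_c.png")
for l in ["key","square_key"]:
    print(l,[(round(x["p"],2),round(x["at"][0]*560,1),round(x["at"][1]*420,1)) for x in recognise(l,p)[:3]])
E
```

```text
t 11.95 p [0.4619 0.3191 0.2273] yaw -9.92 tilt [-0.     -0.0003] F [ 0.4 -0.7 -0.7] M [0.01 0.03 0.05] w 0.0857 q [22.6 23.1 72.9 -0.  84.  32.5]
key [(0.85, 273.9, 195.1)]
square_key [(0.55, 272.8, 118.6)]
```

View pics/k_w.png

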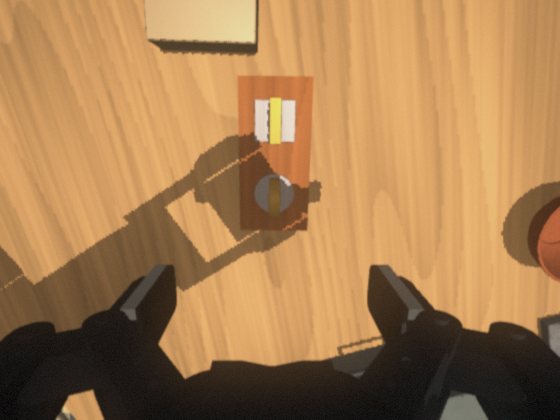

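View pics/k_c.png

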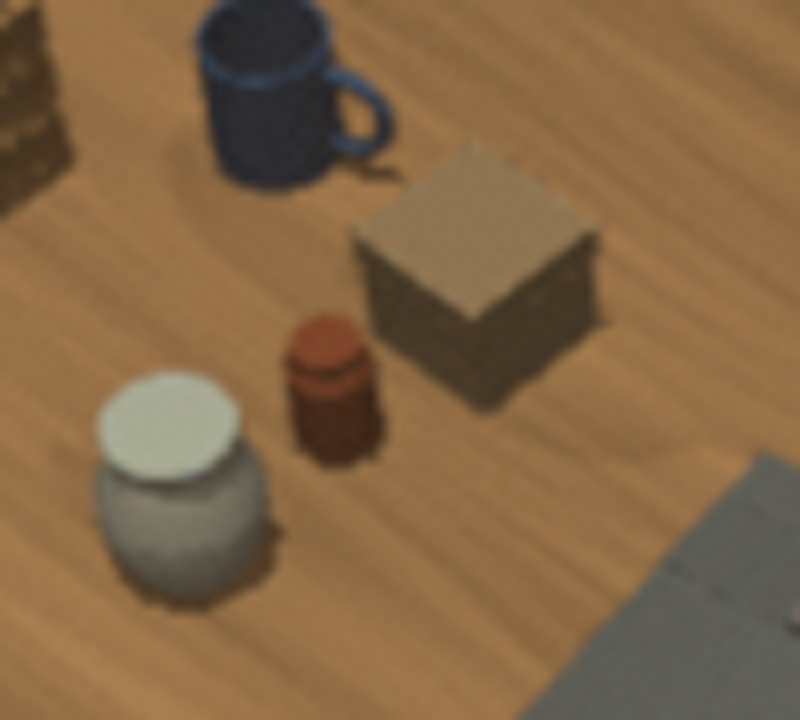

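The jar stands upright between carton and pot. The round key is the nearer one, at (274,196).

```bash
python3 - <<'E'
import pickle;from h import *
s,p,d=pickle.load(open("d.pkl","rb"))
crop(p,225,65,100,180,4,"pics/l1.png")
crop(p,245,165,60,60,10,"pics/l2.png")
E
```

```text
(no output)
```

View pics/l1.png

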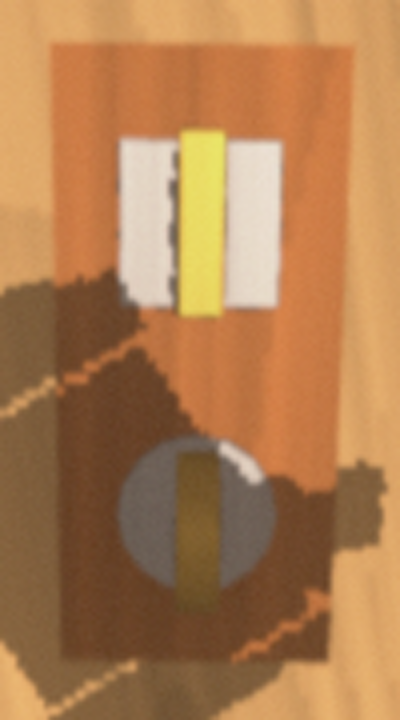

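View pics/l2.png

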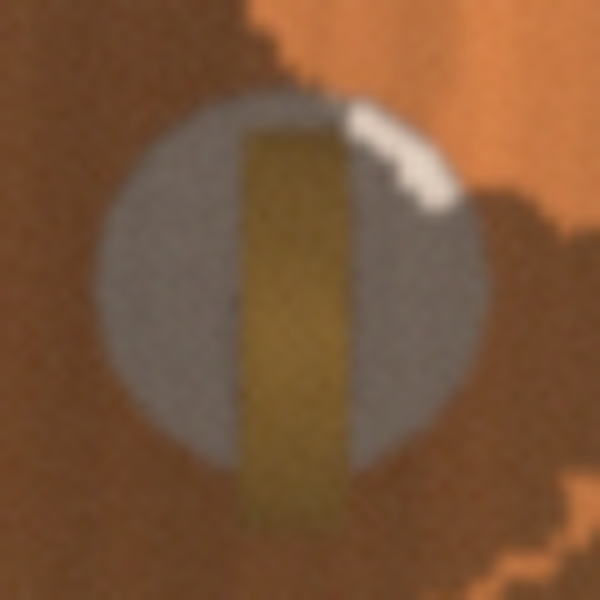

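```bash
python3 - <<'E'
import pickle;from h import *
np.set_printoptions(precision=4,suppress=True)
s,p,d=pickle.load(open("d.pkl","rb"))
f=lambda a,k,o:((a[0]+.5)/k-.5+o[0],(a[1]+.5)/k-.5+o[1])
X=np.array([onz(p,f(a,4,(225,65)),.05) for a in [(52,43),(355,45),(328,661),(62,661)]]);print(X.mean(0))
for i in range(4):
    v=X[(i+1)%4]-X[i];print("  ",np.linalg.norm(v).round(4),np.degrees(np.arctan2(v[1],v[0])).round(1))
c=X.mean(0)
print("flange",onz(p,f((293,283),10,(245,165)),.054), "r",np.linalg.norm(onz(p,f((293,283),10,(245,165)),.054)-onz(p,f((488,283),10,(245,165)),.054)))
b=np.radians(-9.8); print("from block", c-.035*np.array([-np.sin(b),np.cos(b),0]))
# head: mid of top edge line ends
for y in (285,):
  pass
print("head mid col at z .076-.091", onz(p,f((297,300),10,(245,165)),.085))
E
```

```text
[0.469  0.3521 0.05  ]
   0.0694 -10.3
   0.1491 -100.6
   0.0694 170.1
   0.1496 79.4
flange [0.4627 0.3184 0.054 ] r 0.01944367881094255
from block [0.4631 0.3176 0.05  ]
head mid col at z .076-.091 [0.4638 0.3237 0.085 ]
```

>>> drive_tool(
  targets=[
    [[0.5,-0.02,0.02,0.007,0,0,0.2],[0.8,0,0,0,0,0,0],[0.8,0,0,0,0,0,0],[0.5,0,0,0,0,0,0],[0,0,0,0,0,0,0]],
  ],
)

```text
time_s: 12.65
position: [0.4612, 0.3176, 0.0944]
tool_rot: [[-0.006, 0.18, 0.984], [-0.003, 0.984, -0.18], [-1.0, -0.004, -0.006]]
ft_force: [-0.1, 1.2, 0.3]
grip_width: 0.0428
```

```bash
python3 - <<'E'
from rig import *;from h import *
s=st();p=get_image("wrist");s=st()
cv2.imwrite("pics/m_w.png",p["image"][:,:,::-1])
plan(s,[.4629,.318,.061],-10.3,n=3)
print(proj(p,[[.4629,.318,.054],[.4629,.318,.0915]]))
E
```

```text
t 12.65 p [0.4612 0.3176 0.0944] yaw -10.35 tilt [-0.0061 -0.0025] F [-0.1  1.2  0.3] M [-0.02  0.01  0.02] w 0.0428 q [22.4 30.6 84.1 -0.  65.6 32.8]
t 12.7 p [0.4624 0.3181 0.0968] yaw -10.35 tilt [-0.0022 -0.0009] F [-0.1  0.8  0.6] M [ 0.03 -0.01  0.01] w 0.0425 q [22.4 30.5 83.9 -0.  65.8 32.8]
[[0.239, -0.0, 0.004, -0.0003, -0.0007, 0.0004], [0.238, -0.0, 0.004, -0.0003, -0.0007, 0.0004], [0.239, -0.0, 0.003, -0.0003, -0.0007, 0.0004]]
end [0.4629 0.318  0.061 ] yaw -10.3
[[276.52671995 238.89511069]
 [277.15530347 266.36960574]]
```

View pics/m_w.png

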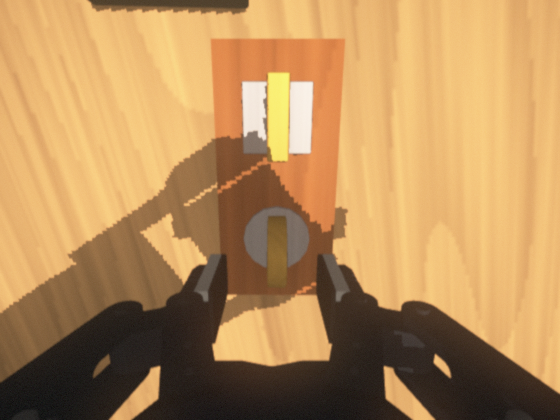

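>>> drive_tool(
  targets=[
    [[0.3,0,0,0,0,0,0],[0.25,0,0,0,0,0,0],[0.14,0,0,0,0,0,0],[0,0,0,0,0,0,0],[0,0,0,0,0,0,0]],
  ],
)

```text
time_s: 13.2
position: [0.4629, 0.3188, 0.0634]
tool_rot: [[0.001, 0.179, 0.984], [0.0, 0.984, -0.179], [-1.0, 0.001, 0.001]]
ft_force: [0.9, 0.7, 0.0]
grip_width: 0.0424
```

```bash
python3 - <<'E'
from rig import *;from h import *
s=st();p=get_image("wrist")
cv2.imwrite("pics/n_w.png",p["image"][:,:,::-1])
plan(s,[.4629,.318,.060],-10.3,n=1)
print(proj(p,[[.4629,.318,.054],[.4629,.318,.0915]]))
E
```

```text
t 13.2 p [0.4629 0.3188 0.0634] yaw -10.32 tilt [0.0008 0.0004] F [0.9 0.7 0. ] M [ 0.07 -0.07  0.01] w 0.0424 q [22.5 33.  86.   0.  61.  32.8]
[[0.069, -0.016, 0.003, -0.0003, 0.0007, -0.0005]]
end [0.4629 0.318  0.06  ] yaw -10.3
[[274.13295157 263.54655881]
 [274.82140872 303.82657599]]
```

View pics/n_w.png

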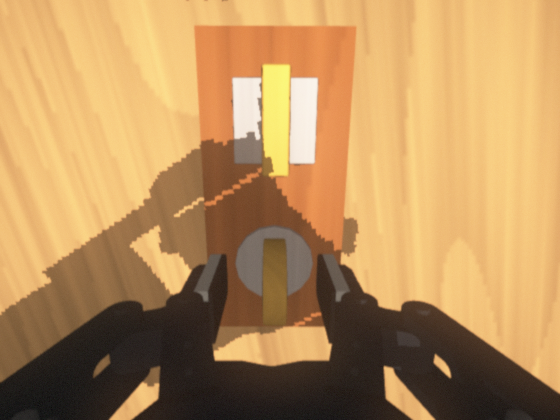

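>>> drive_tool(
  targets=[
    [[0.06,-0.01,0,0,0,0,-0.5],[0,0,0,0,0,0,-1],[0,0,0,0,0,0,-1],[0,0,0,0,0,0,-1]],
  ],
  force=25,
)

```text
time_s: 13.65
position: [0.4627, 0.3182, 0.06]
tool_rot: [[0.001, 0.179, 0.984], [0.0, 0.984, -0.179], [-1.0, 0.0, 0.001]]
ft_force: [1.5, 0.2, 0.6]
grip_width: 0.0094
```

>>> drive_tool(
  targets=[
    [[0,0,0,0,0,0,-1],[0,0,0,0,0,0,-1],[0,0,0,0,0,0,-1]],
  ],
  force=100,
)

```text
time_s: 13.95
position: [0.4628, 0.3183, 0.06]
tool_rot: [[0.001, 0.179, 0.984], [0.0, 0.984, -0.179], [-1.0, 0.0, 0.001]]
ft_force: [1.9, 0.5, 1.9]
grip_width: 0.0085
```

```bash
python3 - <<'E'
from rig import *;from h import *
s=st();p=get_image("wrist")
cv2.imwrite("pics/o_w.png",p["image"][:,:,::-1])
E
```

```text
t 13.95 p [0.4628 0.3183 0.06  ] yaw -10.32 tilt [0.0007 0.0003] F [1.9 0.5 1.9] M [ 0.04 -0.28  0.01] w 0.0085 q [22.4 33.2 86.2 -0.  60.5 32.8]
```

View pics/o_w.png

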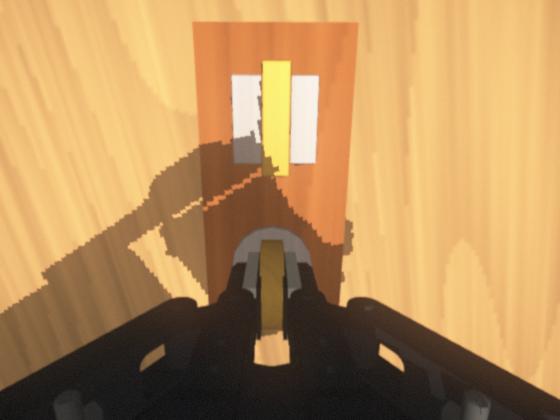

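>>> drive_tool(
  targets=[
    [[-0.2,0,0,0,0,0,-1],[-0.4,0,0,0,0,0,-1],[-0.6,0,0,0,0,0,-1],[-0.8,0,0,0,0,0,-1],[-0.8,0,0,0,0,0,-1]],
  ],
)

```text
time_s: 14.5
position: [0.4615, 0.318, 0.2015]
tool_rot: [[-0.002, 0.179, 0.984], [-0.0, 0.984, -0.179], [-1.0, -0.001, -0.002]]
ft_force: [-0.2, 0.3, -0.7]
grip_width: 0.0085
```

```bash
python3 - <<'E'
from rig import *;from h import *
s=st();s["tool_rot"]=down(-10.32);s["position"]=np.array([.4628,.3183,.20])
p=get_image("wrist")
cv2.imwrite("pics/p_w.png",p["image"][:,:,::-1])
plan(s,[.503,.03,.215],7.7,n=9)
E
```

```text
t 14.5 p [0.4615 0.318  0.2015] yaw -10.3 tilt [-0.0022 -0.0004] F [-0.2  0.3 -0.7] M [ 0.04 -0.06 -0.1 ] w 0.0085 q [22.5 24.2 75.5  0.  80.4 32.8]
[[-0.033, -0.614, 0.203, -0.0349, 0.0, 0.0], [-0.034, -0.621, 0.181, -0.0349, 0.0, 0.0], [-0.033, -0.627, 0.159, -0.0349, 0.0, 0.0], [-0.033, -0.632, 0.137, -0.0349, 0.0, 0.0], [-0.034, -0.637, 0.116, -0.0349, 0.0, 0.0]]
[[-0.033, -0.64, 0.093, -0.0349, 0.0, 0.0], [-0.033, -0.643, 0.07, -0.0349, 0.0, 0.0], [-0.034, -0.645, 0.048, -0.0349, 0.0, 0.0], [-0.033, -0.646, 0.026, -0.0349, 0.0, 0.0]]
end [0.503 0.03  0.215] yaw 7.68
```

View pics/p_w.png

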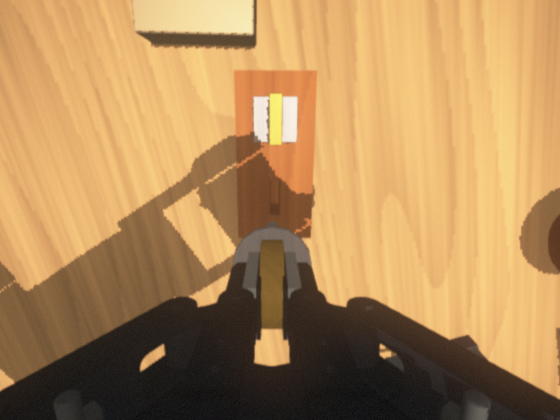

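```bash
python3 - <<'E'
from rig import *;from h import *
s=st();s["tool_rot"]=down(-10.3);s["position"]=np.array([.4628,.3183,.20])
plan(s,[.51,-.0995,.21],7.7,n=12)
E
```

```text
t 14.55 p [0.4637 0.3191 0.2086] yaw -10.29 tilt [0.0089 0.0041] F [ 0.5 -0.5  5.7] M [-0.01 -0.06  0.03] w 0.0086 q [22.5 23.8 75.   0.  80.7 32.8]
[[-0.017, -0.671, 0.202, -0.0262, 0.0, 0.0], [-0.016, -0.676, 0.184, -0.0262, 0.0, 0.0], [-0.017, -0.681, 0.167, -0.0262, 0.0, 0.0], [-0.017, -0.685, 0.148, -0.0262, 0.0, 0.0], [-0.016, -0.688, 0.131, -0.0262, 0.0, 0.0]]
[[-0.017, -0.692, 0.112, -0.0262, 0.0, 0.0], [-0.017, -0.694, 0.095, -0.0262, 0.0, 0.0], [-0.016, -0.697, 0.076, -0.0262, 0.0, 0.0], [-0.017, -0.698, 0.058, -0.0262, 0.0, 0.0], [-0.017, -0.7, 0.039, -0.0262, 0.0, 0.0]]
[[-0.016, -0.7, 0.021, -0.0262, 0.0, 0.0], [-0.017, -0.701, 0.003, -0.0262, 0.0, 0.0]]
end [ 0.51   -0.0995  0.21  ] yaw 7.71
```

>>> drive_tool(
  targets=[
    [[-0.02,-0.67,0.2,-0.0262,0,0,-1],[-0.02,-0.68,0.18,-0.0262,0,0,-1],[-0.02,-0.68,0.17,-0.0262,0,0,-1],[-0.02,-0.69,0.15,-0.0262,0,0,-1],[-0.02,-0.69,0.13,-0.0262,0,0,-1]],
  ],
)

```text
time_s: 15.05
position: [0.4813, 0.1425, 0.2051]
tool_rot: [[-0.001, 0.048, 0.999], [0.0, 0.999, -0.048], [-1.0, 0.0, -0.001]]
ft_force: [0.7, -0.4, -0.1]
grip_width: 0.0082
```

>>> drive_tool(
  targets=[
    [[-0.02,-0.69,0.11,-0.0262,0,0,-1],[0,-0.69,0.1,-0.0262,0,0,-1],[0,-0.7,0.08,-0.0262,0,0,-1],[0,-0.7,0.06,-0.0262,0,0,-1],[0,-0.7,0.04,-0.0262,0,0,-1]],
  ],
)

```text
time_s: 15.55
position: [0.5015, -0.0314, 0.206]
tool_rot: [[-0.001, -0.083, 0.997], [0.001, 0.997, 0.083], [-1.0, 0.001, -0.001]]
ft_force: [0.8, 0.3, 0.1]
grip_width: 0.0084
```

>>> drive_tool(
  targets=[
    [[0,-0.7,0.02,-0.0262,0,0,-1],[0,-0.7,0,-0.0262,0,0,-1],[0,0,0,0,0,0,-1],[0,0,0,0,0,0,-1],[0,0,0,0,0,0,-1]],
  ],
)

```text
time_s: 16.05
position: [0.5094, -0.0989, 0.2059]
tool_rot: [[-0.001, -0.134, 0.991], [0.001, 0.991, 0.134], [-1.0, 0.001, -0.001]]
ft_force: [-0.3, 0.7, -0.4]
grip_width: 0.0087
```

```bash
python3 - <<'E'
from rig import *;from h import *;import pickle
s=st();p=get_image("wrist");d=get_image("side")
pickle.dump((s,p,d),open("e.pkl","wb"))
cv2.imwrite("pics/q_w.png",p["image"][:,:,::-1])
u=proj(p,[.501,-.033,.11])[0].astype(int);print(u)
crop(p,u[0]-50,max(0,u[1]-50),100,100,6,"pics/q_2.png")
st()
E
```

```text
t 16.05 p [ 0.5094 -0.0989  0.2059] yaw 7.73 tilt [-0.0006  0.0007] F [-0.3  0.7 -0.4] M [-0.01  0.03  0.02] w 0.0087 q [-24.1  19.9  81.8   0.   78.4 -31.8]
[274 125]
t 16.15 p [ 0.5096 -0.0988  0.206 ] yaw 7.78 tilt [-0.0001  0.0003] F [-0.4 -0.6 -0.8] M [ 0.01 -0.    0.04] w 0.0089 q [-24.1  19.9  81.7   0.   78.4 -31.8]
```

View pics/q_w.png

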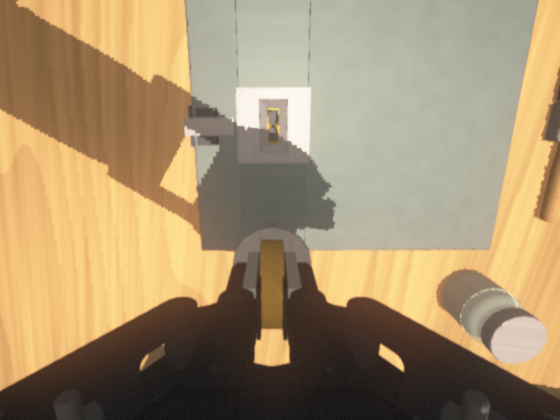

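View pics/q_2.png

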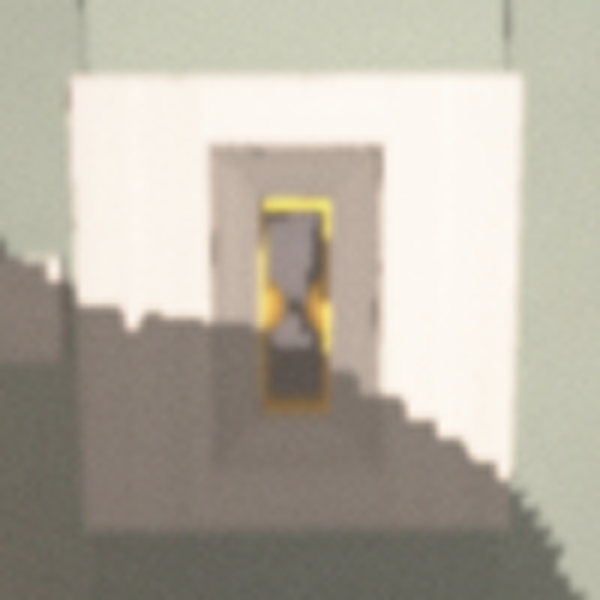

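```bash
python3 - <<'E'
import pickle;from h import *
np.set_printoptions(precision=4,suppress=True)
s,p,d=pickle.load(open("e.pkl","rb"))
f=lambda a,k,o:((a[0]+.5)/k-.5+o[0],(a[1]+.5)/k-.5+o[1])
for n,L in [("outer",[(70,73),(522,73),(510,527),(83,530)]),("rim",[(210,145),(383,145),(376,468),(214,470)])]:
    X=np.array([onz(p,f(a,6,(224,75)),.11) for a in L]);print(n,X.mean(0),(X[0]+X[2])/2,(X[1]+X[3])/2)
    for i in range(4):
        v=X[(i+1)%4]-X[i];print("  ",np.linalg.norm(v).round(4),np.degrees(np.arctan2(v[1],v[0])).round(1))
# lid edges direction
X=np.array([onz(p,u,.1) for u in [(203,250),(490,250)]]);v=X[1]-X[0];print("lid edge",X,np.linalg.norm(v),np.degrees(np.arctan2(v[1],v[0])))
# key flange: visible back rim, top of flange circle in tool frame
crop(p,215,215,120,130,5,"pics/q_3.png")
T=s["tool_rot"];
fl=s["position"]+np.array([0,0,-.010+.004]); print("proj flange centre/edges",proj(p,[fl,fl+T[:,1]*.02,fl+T[:,2]*.02,fl-T[:,2]*.02]), "headtop y+ end",proj(p,[fl+[0,0,.018]+T[:,1]*.0195]))
E
```

```text
outer [ 0.5002 -0.0336  0.11  ] [ 0.5003 -0.0335  0.11  ] [ 0.5002 -0.0337  0.11  ]
   0.0519 7.7
   0.0519 -82.0
   0.0522 -171.8
   0.0523 97.7
rim [ 0.5002 -0.0339  0.11  ] [ 0.5001 -0.0338  0.11  ] [ 0.5003 -0.0339  0.11  ]
   0.02 7.7
   0.037 -82.8
   0.0196 -171.5
   0.0372 97.9
lid edge [[ 0.4565 -0.1396  0.1   ]
 [ 0.6909 -0.1075  0.1   ]] 0.23651540406698662 7.794109934533985
proj flange centre/edges [[273.7678 265.7377]
 [273.8648 227.7862]
 [313.8062 265.7734]
 [233.7391 265.702 ]] headtop y+ end [[274.0836 242.3533]]
```

View pics/q_3.png

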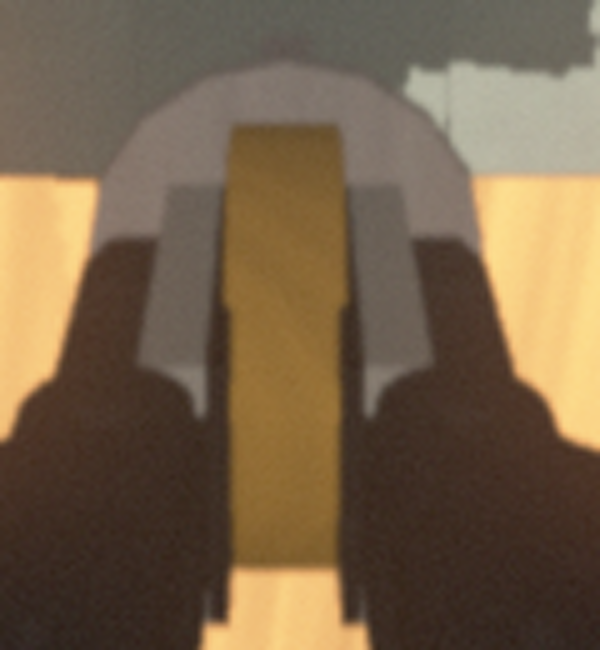

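The slot measures (0.5002, −0.0337) with yaw 7.75°. The rim is 37×20 mm as specified. Moving above it.

>>> drive_tool(
  targets=[
    [[0,0.4,0,0,0,0,-1],[0.1,0.5,0,0,0,0,-1],[0.2,0.41,0,0,0,0,-1],[0.2,0,0,0,0,0,-1],[0,0,0,0,0,0,-1]],
  ],
)

```text
time_s: 16.65
position: [0.5004, -0.0343, 0.1798]
tool_rot: [[-0.002, -0.136, 0.991], [0.0, 0.991, 0.136], [-1.0, 0.001, -0.002]]
ft_force: [-0.6, 0.3, -0.6]
grip_width: 0.0089
```

>>> drive_tool(
  targets=[
    [[0,0,0,0,0,0,-1],[0,0,0,0,0,0,-1]],
  ],
)

```text
time_s: 16.85
position: [0.5013, -0.0357, 0.1812]
tool_rot: [[0.001, -0.133, 0.991], [-0.0, 0.991, 0.133], [-1.0, -0.0, 0.001]]
ft_force: [0.6, -0.8, -0.9]
grip_width: 0.0086
```

```bash
python3 - <<'E'
from rig import *;from h import *;import pickle
s=st();p=get_image("wrist");d=get_image("side")
pickle.dump((s,p,d),open("f.pkl","wb"))
cv2.imwrite("pics/r_w.png",p["image"][:,:,::-1]);crop(d,270,160,90,80,8,"pics/r_s.png")
s=st();plan(s,[.5007,-.0336,.165],7.75,n=1)
tip=s["position"]-[0,0,.047];print(proj(d,[tip,[.5002,-.0337,.11]]))
E
```

```text
t 16.85 p [ 0.5013 -0.0357  0.1812] yaw 7.66 tilt [ 0.0008 -0.0003] F [ 0.6 -0.8 -0.9] M [0.01 0.01 0.  ] w 0.0086 q [-17.6  19.6  86.6  -0.   73.7 -25.2]
t 16.95 p [ 0.5012 -0.0356  0.1812] yaw 7.66 tilt [ 0.0007 -0.0002] F [ 0.5 -0.   0.4] M [ 0.   -0.01  0.03] w 0.0088 q [-17.6  19.6  86.6  -0.   73.7 -25.2]
[[0.323, 0.041, -0.005, -0.0016, 0.0007, 0.0003]]
end [ 0.5007 -0.0336  0.165 ] yaw 7.75
[[305.74534696 205.57315115]
 [305.66503088 212.48857792]]
```

View pics/r_w.png

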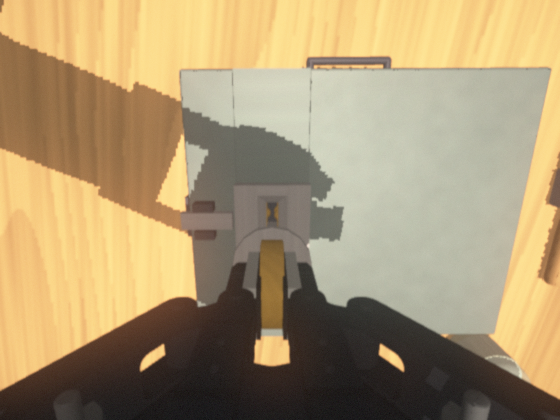

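View pics/r_s.png

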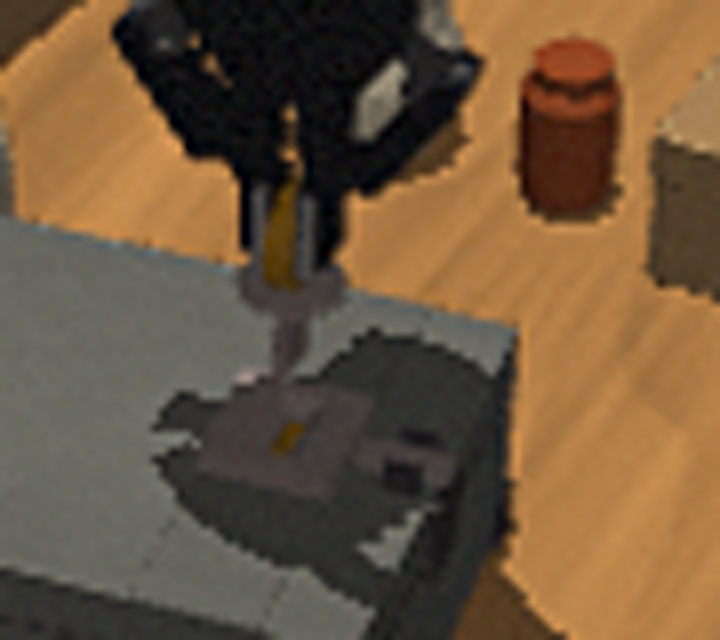

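In the wrist view the lock face centre (column 272) lines up with the key (272). A 2 mm shift is needed along tool y. Descending.

>>> drive_tool(
  targets=[
    [[0.1,0.04,0,-0.0016,0,0,-1],[0.15,0,0,0,0,0,-1],[0.15,0,0,0,0,0,-1],[0,0,0,0,0,0,-1],[0,0,0,0,0,0,-1]],
  ],
)

```text
time_s: 17.45
position: [0.5007, -0.0331, 0.1606]
tool_rot: [[-0.001, -0.136, 0.991], [0.0, 0.991, 0.136], [-1.0, 0.0, -0.001]]
ft_force: [0.0, 0.3, 0.2]
grip_width: 0.0083
```

>>> drive_tool(
  targets=[
    [[0.06,0,0,0,0,0,-1],[0.06,0,0,0,0,0,-1],[0.06,0,0,0,0,0,-1],[0,0,0,0,0,0,-1]],
  ],
)

```text
time_s: 17.85
position: [0.5005, -0.033, 0.1514]
tool_rot: [[-0.001, -0.136, 0.991], [0.0, 0.991, 0.136], [-1.0, 0.0, -0.001]]
ft_force: [-0.1, -1.3, -0.3]
grip_width: 0.0087
```

```bash
python3 - <<'E'
from rig import *;from h import *;import pickle
s=st();p=get_image("wrist");d=get_image("side")
cv2.imwrite("pics/s_w.png",p["image"][:,:,::-1]);crop(d,270,160,90,80,8,"pics/s_s.png")
E
```

```text
t 17.85 p [ 0.5005 -0.033   0.1514] yaw 7.79 tilt [-0.0008  0.0002] F [-0.1 -1.3 -0.3] M [-0.05  0.04 -0.05] w 0.0087 q [-17.3  21.5  89.4  -0.   69.2 -25.1]
```

View pics/s_s.png

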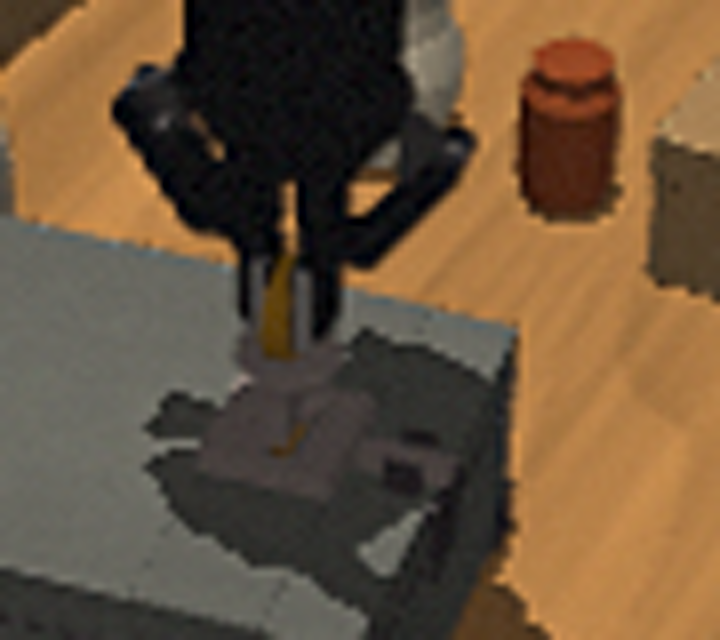

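View pics/s_w.png

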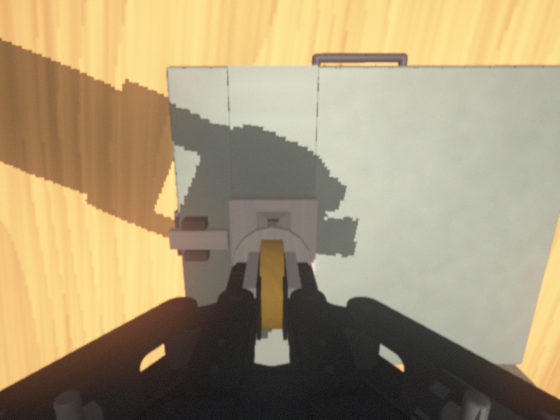

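>>> drive_tool(
  targets=[
    [[0,0,0.015,0,0,0,-1],[0.04,0,0,0,0,0,-1],[0.04,0,0,0,0,0,-1],[0.04,0,0,0,0,0,-1],[0,0,0,0,0,0,-1]],
  ],
)

```text
time_s: 18.45
position: [0.5013, -0.0329, 0.1455]
tool_rot: [[-0.001, -0.136, 0.991], [0.0, 0.991, 0.136], [-1.0, 0.0, -0.001]]
ft_force: [0.4, -0.9, -1.3]
grip_width: 0.0088
```

In the slot with no side force. Continuing slowly.

>>> drive_tool(
  targets=[
    [[0.03,0,0,0,0,0,-1],[0.03,0,0,0,0,0,-1],[0.03,0,0,0,0,0,-1],[0.03,0,0,0,0,0,-1],[0.03,0,0,0,0,0,-1]],
  ],
  force=110,
)

```text
time_s: 18.95
position: [0.501, -0.033, 0.1384]
tool_rot: [[-0.001, -0.136, 0.991], [-0.0, 0.991, 0.136], [-1.0, -0.0, -0.001]]
ft_force: [-3.9, -0.1, 2.5]
grip_width: 0.0082
```

>>> drive_tool(
  targets=[
    [[0.03,0,0,0,0,0,-1],[0.03,0,0,0,0,0,-1],[0.03,0,0,0,0,0,-1],[0.03,0,0,0,0,0,-1],[0,0,0,0,0,0,-1]],
  ],
)

```text
time_s: 19.45
position: [0.5019, -0.033, 0.1321]
tool_rot: [[0.001, -0.136, 0.991], [-0.0, 0.991, 0.136], [-1.0, -0.0, 0.001]]
ft_force: [0.9, -1.1, -1.7]
grip_width: 0.0081
```

>>> drive_tool(
  targets=[
    [[0.03,0,0,0,0,0,-1],[0.03,0,0,0,0,0,-1],[0.03,0,0,0,0,0,-1],[0.03,0,0,0,0,0,-1],[0,0,0,0,0,0,-1]],
  ],
)

```text
time_s: 19.95
position: [0.5015, -0.033, 0.1262]
tool_rot: [[0.0, -0.136, 0.991], [-0.0, 0.991, 0.136], [-1.0, -0.0, 0.0]]
ft_force: [0.3, -1.4, -0.2]
grip_width: 0.0081
```

>>> drive_tool(
  targets=[
    [[0.03,0,0,0,0,0,-1],[0.03,0,0,0,0,0,-1],[0.03,0,0,0,0,0,-1],[0,0,0,0,0,0,-1]],
  ],
)

```text
time_s: 20.35
position: [0.5014, -0.0329, 0.1213]
tool_rot: [[-0.0, -0.136, 0.991], [0.0, 0.991, 0.136], [-1.0, 0.0, -0.0]]
ft_force: [2.0, 0.2, -2.2]
grip_width: 0.0083
```

```bash
python3 - <<'E'
from rig import *;from h import *;import pickle
s=st();p=get_image("wrist");d=get_image("side")
cv2.imwrite("pics/t_w.png",p["image"][:,:,::-1]);crop(d,270,160,90,80,8,"pics/t_s.png")
E
```

```text
t 20.35 p [ 0.5014 -0.0329  0.1213] yaw 7.79 tilt [-0.0004  0.0003] F [ 2.   0.2 -2.2] M [-0.   -0.29 -0.03] w 0.0083 q [-17.3  23.7  91.7   0.   64.7 -25.1]
```

View pics/t_w.png

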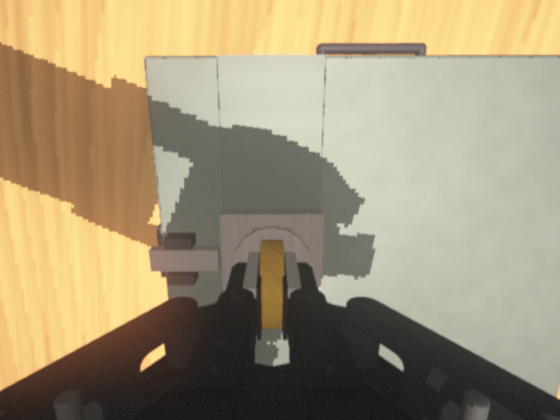

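View pics/t_s.png

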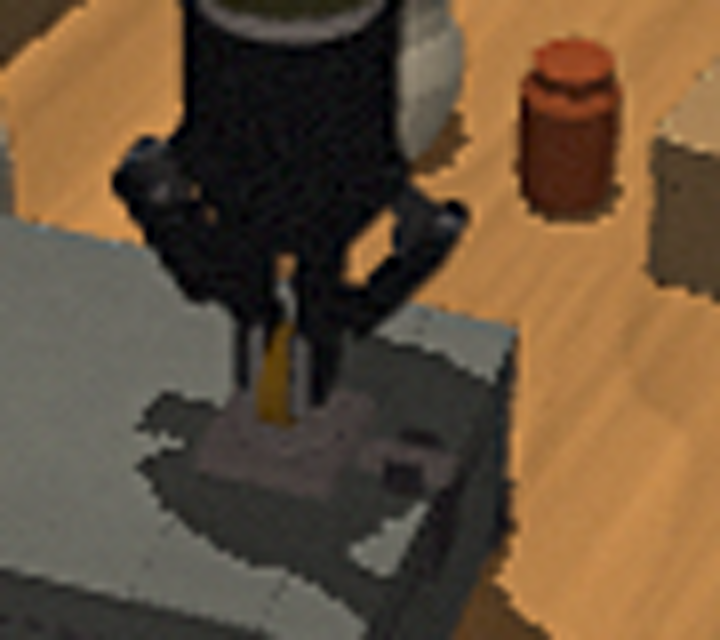

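>>> drive_tool(
  targets=[
    [[0.02,0,0,0,0,0,-1],[0.02,0,0,0,0,0,-1],[0,0,0,0,0,0,-1],[0,0,0,0,0,0,-1]],
  ],
)

```text
time_s: 20.85
position: [0.5015, -0.0329, 0.12]
tool_rot: [[0.0, -0.136, 0.991], [-0.0, 0.991, 0.136], [-1.0, -0.0, 0.0]]
ft_force: [-0.3, 0.3, 4.3]
grip_width: 0.0083
```

>>> drive_tool(
  targets=[
    [[0.02,0,0,0,0,0,-1],[0.02,0,0,0,0,0,-1],[0,0,0,0,0,0,-1]],
  ],
)

```text
time_s: 21.15
position: [0.5016, -0.0329, 0.12]
tool_rot: [[0.002, -0.136, 0.991], [-0.001, 0.991, 0.136], [-1.0, -0.001, 0.002]]
ft_force: [-7.7, 1.6, 23.0]
grip_width: 0.0082
```

The flange is home: z stopped at 0.120, exactly as predicted, with the force rising to 23 N. Easing off a little, then turning.

>>> drive_tool(
  targets=[
    [[-0.015,0,0,0,0,0,-1],[0,0,0,0.08,0,0,-1],[0,0,0,0.08,0,0,-1],[0,0,0,0.08,0,0,-1],[0,0,0,0.08,0,0,-1]],
  ],
)

```text
time_s: 21.65
position: [0.5019, -0.033, 0.12]
tool_rot: [[0.002, 0.186, 0.983], [-0.001, 0.983, -0.186], [-1.0, -0.0, 0.002]]
ft_force: [-1.8, 0.4, 14.3]
grip_width: 0.0085
```

```bash
python3 - <<'E'
from h import *;st()
E
```

```text
t 21.65 p [ 0.5019 -0.033   0.12  ] yaw -10.7 tilt [ 0.002  -0.0007] F [-1.8  0.4 14.3] M [0.2  0.54 0.14] w 0.0085 q [-17.3  23.8  91.8  -0.   64.3  -6.6]
```

>>> drive_tool(
  targets=[
    [[0,0,0,0.1,0,0,-1],[0,0,0,0.1,0,0,-1],[0,0,0,0.1,0,0,-1],[0,0,0,0.1,0,0,-1],[0,0,0,0.1,0,0,-1]],
  ],
)

```text
time_s: 22.15
position: [0.5021, -0.0331, 0.12]
tool_rot: [[0.003, 0.635, 0.773], [-0.001, 0.773, -0.635], [-1.0, 0.001, 0.003]]
ft_force: [-1.5, 1.3, 14.2]
grip_width: 0.0083
```

```bash
python3 - <<'E'
from rig import *;from h import *
s=st();p=get_image("wrist");d=get_image("side")
cv2.imwrite("pics/u_w.png",p["image"][:,:,::-1]);crop(d,270,160,90,80,8,"pics/u_s.png")
E
```

```text
t 22.15 p [ 0.5021 -0.0331  0.12  ] yaw -39.4 tilt [ 0.0027 -0.0009] F [-1.5  1.3 14.2] M [0.17 0.31 0.15] w 0.0083 q [-17.3  23.8  91.8  -0.   64.3  22.1]
```

View pics/u_w.png

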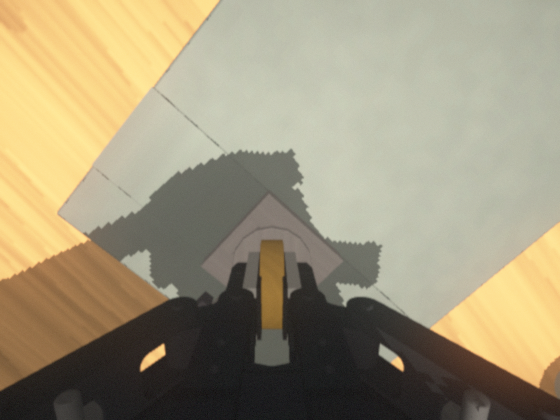

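View pics/u_s.png

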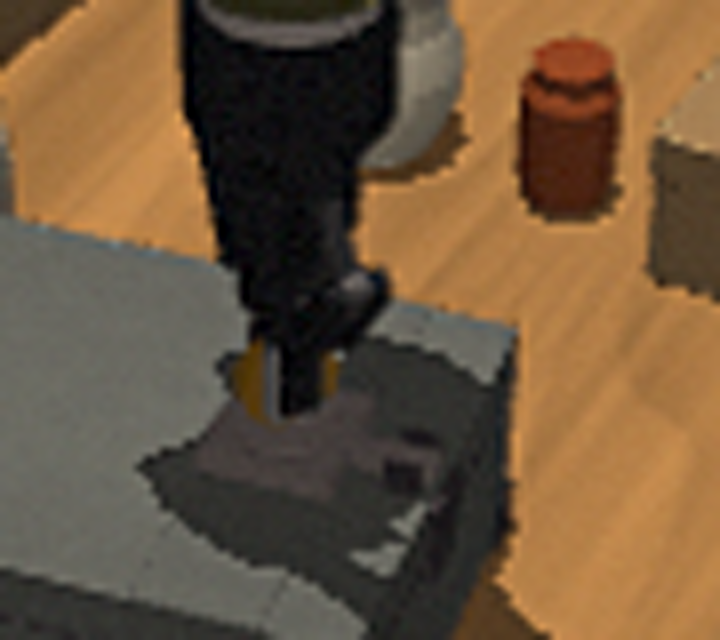

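>>> drive_tool(
  targets=[
    [[0,0,0,0.1,0,0,-1],[0,0,0,0.1,0,0,-1],[0,0,0,0.1,0,0,-1],[0,0,0,0.1,0,0,-1],[0,0,0,0.1,0,0,-1]],
  ],
)

```text
time_s: 22.75
position: [0.5024, -0.0334, 0.12]
tool_rot: [[0.003, 0.928, 0.374], [-0.002, 0.374, -0.928], [-1.0, 0.003, 0.003]]
ft_force: [-0.1, -1.7, 12.4]
grip_width: 0.0081
```

>>> drive_tool(
  targets=[
    [[0,0,0,0.08,0,0,-1],[0,0,0,0.08,0,0,-1],[0,0,0,0.08,0,0,-1],[0,0,0,0.04,0,0,-1],[0,0,0,0,0,0,-1]],
  ],
)

```text
time_s: 23.25
position: [0.5025, -0.0336, 0.12]
tool_rot: [[0.004, 0.994, 0.106], [-0.002, 0.106, -0.994], [-1.0, 0.003, 0.002]]
ft_force: [-0.1, -2.6, 11.8]
grip_width: 0.0085
```

```bash
python3 - <<'E'
from rig import *;from h import *
s=st();p=get_image("wrist");d=get_image("side")
cv2.imwrite("pics/v_w.png",p["image"][:,:,::-1]);crop(d,270,160,90,80,8,"pics/v_s.png")
print("turned",7.79-np.degrees(np.arctan2(s["tool_rot"][1,2],s["tool_rot"][0,2])), "Tz tool",np.array(s["tool_rot"]).T@s["wrist_torque"])
E
```

```text
t 23.25 p [ 0.5025 -0.0336  0.12  ] yaw -83.94 tilt [ 0.0035 -0.0019] F [-0.1 -2.6 11.8] M [-0.27  0.14  0.  ] w 0.0085 q [-17.3  23.8  91.7  -0.   64.2  66.7]
turned 91.72703411001973 Tz tool [-0.00164101 -0.25565903 -0.16671702]
```

View pics/v_w.png

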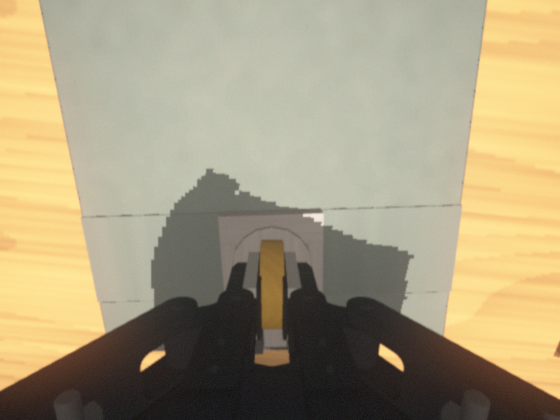

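View pics/v_s.png

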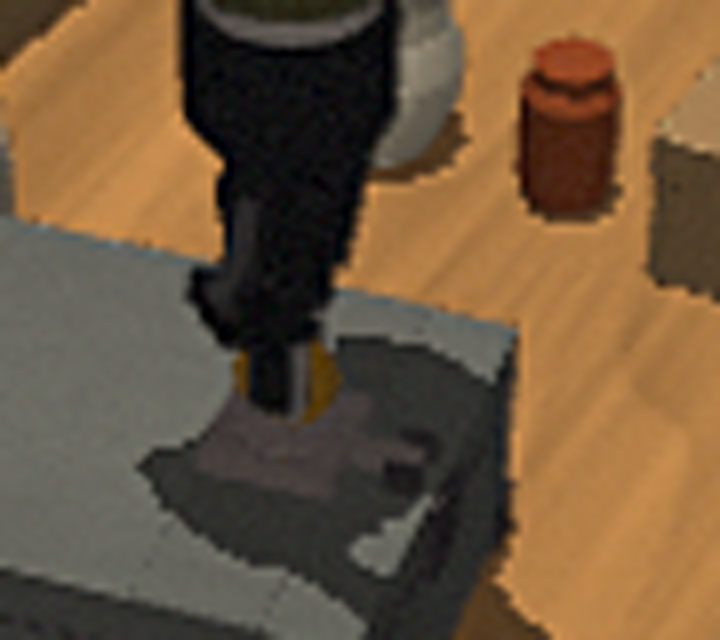

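>>> drive_tool(
  targets=[
    [[0,0,0,0.04,0,0,-1],[0,0,0,0.04,0,0,-1],[0,0,0,0,0,0,-1]],
  ],
)

```text
time_s: 23.65
position: [0.5025, -0.0337, 0.12]
tool_rot: [[0.004, 1.0, 0.026], [-0.002, 0.026, -1.0], [-1.0, 0.004, 0.002]]
ft_force: [-0.4, -1.9, 12.0]
grip_width: 0.0084
```

```bash
python3 - <<'E'
from h import *;s=st();print(np.array(s["tool_rot"]).T@s["wrist_torque"])
E
```

```text
t 23.65 p [ 0.5025 -0.0337  0.12  ] yaw -88.49 tilt [ 0.0036 -0.0021] F [-0.4 -1.9 12. ] M [-0.34  0.06  0.19] w 0.0084 q [-17.3  23.8  91.7  -0.1  64.2  71.2]
[-0.19627599 -0.3328596  -0.06642325]
```

>>> drive_tool(
  targets=[
    [[0,0,0,0.03,0,0,-1],[0,0,0,0.03,0,0,-1],[0,0,0,0,0,0,-1]],
  ],
)

```text
time_s: 23.95
position: [0.5025, -0.0337, 0.12]
tool_rot: [[0.003, 0.999, -0.032], [-0.002, -0.032, -0.999], [-1.0, 0.003, 0.002]]
ft_force: [0.1, -2.3, 12.1]
grip_width: 0.008
```

```bash
python3 - <<'E'
from rig import *;from h import *;s=st();print(np.array(s["tool_rot"]).T@s["wrist_torque"],s["joint_efforts"][5])
p=get_image("wrist");d=get_image("side");c=get_image("scene")
cv2.imwrite("pics/w_w.png",p["image"][:,:,::-1]);crop(d,270,160,90,80,8,"pics/w_s.png");crop(c,180,110,160,140,5,"pics/w_c.png")
E
```

```text
t 23.95 p [ 0.5025 -0.0337  0.12  ] yaw -91.85 tilt [ 0.0034 -0.0025] F [ 0.1 -2.3 12.1] M [-0.33  0.15  0.7 ] w 0.008 q [-17.3  23.8  91.7  -0.1  64.2  74.6]
[-0.70621895 -0.33393168 -0.13386884] 1.0052714869379997
```

View pics/w_w.png

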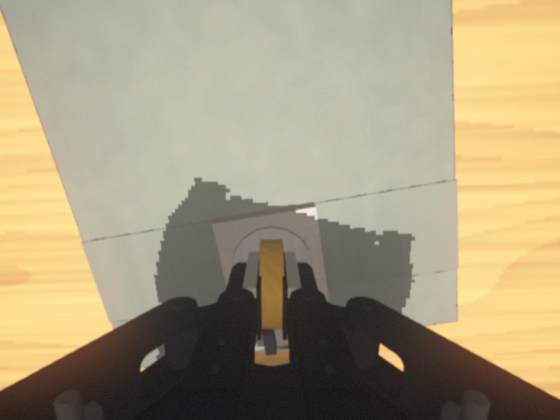

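View pics/w_c.png

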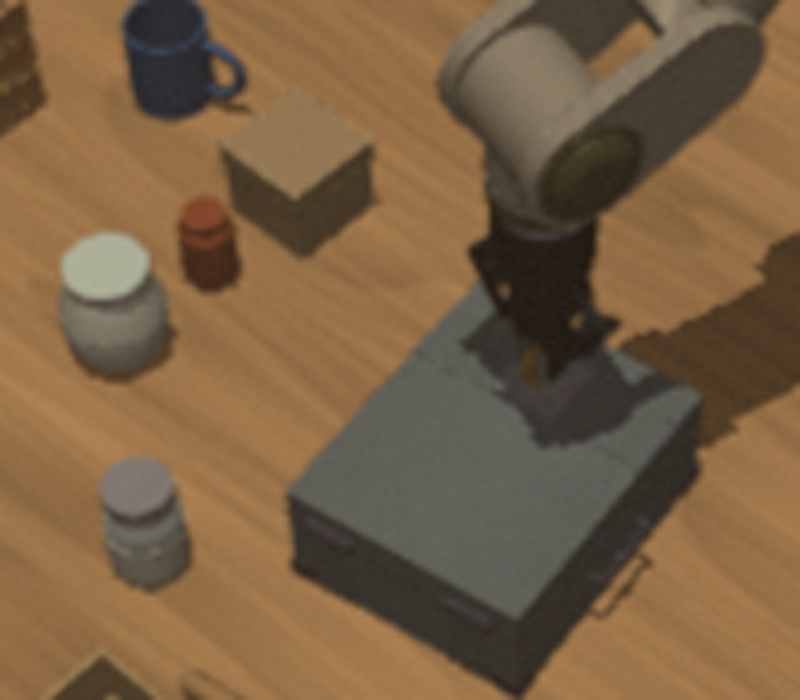

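View pics/w_s.png

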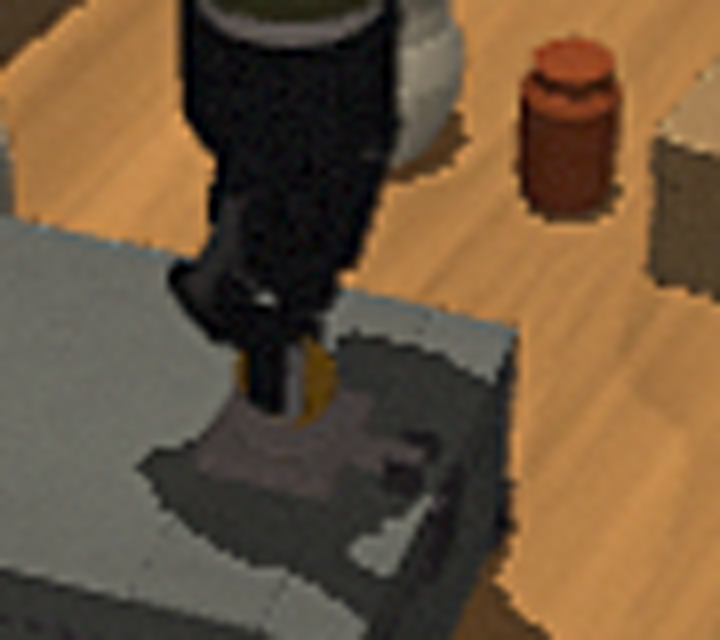

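The torque about the key axis rose from about 0 to 0.7 N m, well above the spring's 0.1 N m, so the key is at the stop (turned 99.6°, including play). I'll do a hold check and confirm the jar's position.

>>> drive_tool(
  targets=[
    [[0,0,0,0,0,0,-1],[0,0,0,0,0,0,-1],[0,0,0,0,0,0,-1],[0,0,0,0,0,0,-1],[0,0,0,0,0,0,-1]],
  ],
)

```text
time_s: 24.6
position: [0.5025, -0.0338, 0.12]
tool_rot: [[0.003, 0.999, -0.032], [-0.002, -0.032, -0.999], [-1.0, 0.004, 0.002]]
ft_force: [-0.1, -1.6, 11.4]
grip_width: 0.0085
```

```bash
python3 - <<'E'
from rig import *;from h import *;s=st();print(np.array(s["tool_rot"]).T@s["wrist_torque"])
d=get_image("side");c=get_image("scene")
np.set_printoptions(precision=4,suppress=True)
for l,h in [("jar",.036),("pot",.046),("carton",.038),("square_key",.07)]:
    a=recognise(l,c);b=recognise(l,d)
    if a and b:
        g=lambda r:(r[0]["at"][0]*560,r[0]["at"][1]*420)
        print(l,g(a),g(b),tri([(c,g(a)),(d,g(b))]),onz(c,g(a),h),onz(d,g(b),h))
    else: print(l,a[:1],b[:1])
print("proj jar top scene",proj(c,[.5286,-.3643,.072]),"side",proj(d,[.5286,-.3643,.072]))
st()
E
```

```text
t 24.6 p [ 0.5025 -0.0338  0.12  ] yaw -91.82 tilt [ 0.0035 -0.0024] F [-0.1 -1.6 11.4] M [-0.35  0.14  0.77] w 0.0085 q [-17.3  23.8  91.7  -0.1  64.2  74.6]
[-0.77028726 -0.35320391 -0.12947496]
jar (225.512, 158.508) (338.912, 174.38400000000001) [ 0.5283 -0.3406  0.0522] [ 0.5212 -0.3493  0.036 ] [ 0.5374 -0.3678  0.036 ]
pot (202.21599999999998, 171.98999999999998) (321.776, 164.682) [ 0.6211 -0.3811  0.034 ] [ 0.6358 -0.3586  0.046 ] [ 0.6138 -0.3832  0.046 ]
carton (242.424, 142.506) (364.0, 184.884) [ 0.4279 -0.3442  0.0476] [ 0.4157 -0.3597  0.038 ] [ 0.4327 -0.3457  0.038 ]
square_key (385.224, 254.31) (232.67999999999998, 331.8) [0.4747 0.3859 0.0575] [0.4832 0.3909 0.07  ] [0.4685 0.3907 0.07  ]
proj jar top scene [[220.6264 151.4386]] side [[341.3982 167.0509]]
t 25.1 p [ 0.5025 -0.0337  0.12  ] yaw -91.81 tilt [ 0.0034 -0.0024] F [ 0.5 -2.3 11.9] M [-0.34  0.15  0.7 ] w 0.0083 q [-17.3  23.8  91.7  -0.1  64.2  74.6]
```

```bash
python3 -c "
from rig import *
print(close_job())"
```

```text
the job is handed in; nothing more can be done
None
```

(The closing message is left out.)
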